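# Stand the heat-spreader plates up along the fence

## Task

Slide the tray's acrylic covers aside, one past the other, and lift out every heat-spreader plate there is (two or three, under either cover or both). Lay each on the wooden stand's bed and push it against the fence so that it tips up on its end, and leave all of them standing on their short ends one to a bay, leaning flat back against the fence. Leave both covers fully shut, and do not disturb the pot, the tin and the jack socket.

Things in the scene. Friction and masses are not known exactly. Their poses are not given: they have to be found in the camera images.
- tray: Fixed black plastic tray, 222 (x) by 248 (y) by 46 mm high, yaw up to 10 degrees; it stands left or right on the desk. Origin: centre of its underside, z up. Floor top 6 mm up. Left (+y) and right (-y) compartments, parted by a solid block, |y| < 27 mm, 27 mm high. End walls: inner face at |y| = 119, top 29 mm. Side walls: inner face at |x| = 106, top 46 mm.
- left_cavities (a point): Point on the tray floor at tray x = 0, y = +73 mm, midway between the left compartment's two moulded cavities, which are centred 46 mm either way in x. Each: a bed 40 (x) x 36 (y) mm, top 14 mm above the desk, under the plate's middle, and a rib 30 mm long at each side, 2 mm clear of the plate, top 26 mm up. Fingers fit at both ends of the plate, beyond bed and ribs. Lift straight up.
- right_cavities (a point): The same for the right compartment: tray y = -73 mm.
- left_cover (a joint): Clear acrylic cover over the left (+y) compartment, 212 x 124 x 4 mm, underside 31 mm above the desk; slides along the tray's y, under the right cover. In m: 0 = shut, grows towards tray -y, 0.104 = fully open (plates can then be lifted straight out). Stays where left; friction about 1 N. Starts up to 15 mm ajar.
- right_cover (a joint): The same over the right (-y) compartment, underside 38 mm up, slides over the left cover. 0 = shut, grows towards tray +y, 0.104 = fully open. Starts up to 15 mm ajar. Shut one cover before opening the other.
- left_cover_handle (a point): Grip point of the left cover's upright aluminium block handle, 20 mm (tray x) by 14 mm (tray y), its top 80 mm above the desk; the point is 14 mm below the top and moves with the cover: at tray y = +114 mm shut, +10 mm open. Keep fingertips more than 43 mm above the desk to clear both covers.
- right_cover_handle (a point): The same for the right cover: tray y = -114 mm shut, -10 mm open.
- fence_foot (a point): Fixed wooden stand: flat bed 32 mm above the desk, 206 mm long (y), 58 mm deep (x) from its upright front to the fence, which leans back 15 degrees (top to +x) and rises 60 mm. Upright fins standing 18 mm out from the fence, as high, part three bays 58 mm wide centred at y = -66, 0, 66. Point: middle of the corner of bed and fence; x level into the fence, away from the robot; yaw up to 10 degrees.
- plate1_c (a point): Centre of an aluminium heat-spreader plate, 88 (own x) x 46 (y) x 8 mm (z), 70 to 113 g. Starts flat in the left cavity at tray x = -46, long axis along the tray's y, centre 18 mm up; None if absent. Laid on the stand's bed, end to the fence, it overhangs the front by 30 mm; pushed up there and fencewards it pivots on its edge; past upright it leans on the fence by itself, centre 73 to 77 mm up.
- plate2_c (a point): Centre of an aluminium heat-spreader plate, 88 (own x) x 46 (y) x 8 mm (z), 70 to 113 g. Starts flat in the left cavity at tray x = +46, long axis along the tray's y, centre 18 mm up; None if absent. Laid on the stand's bed, end to the fence, it overhangs the front by 30 mm; pushed up there and fencewards it pivots on its edge; past upright it leans on the fence by itself, centre 73 to 77 mm up.
- plate3_c (a point): Centre of an aluminium heat-spreader plate, 88 (own x) x 46 (y) x 8 mm (z), 70 to 113 g. Starts flat in the right cavity at tray x = -46, long axis along the tray's y, centre 18 mm up; None if absent. Laid on the stand's bed, end to the fence, it overhangs the front by 30 mm; pushed up there and fencewards it pivots on its edge; past upright it leans on the fence by itself, centre 73 to 77 mm up.
- plate4_c (a point): Centre of an aluminium heat-spreader plate, 88 (own x) x 46 (y) x 8 mm (z), 70 to 113 g. Starts flat in the right cavity at tray x = +46, long axis along the tray's y, centre 18 mm up; None if absent. Laid on the stand's bed, end to the fence, it overhangs the front by 30 mm; pushed up there and fencewards it pivots on its edge; past upright it leans on the fence by itself, centre 73 to 77 mm up.
- pot: Bystander: steel volume potentiometer with shaft, 26 mm wide, 45 mm high, standing upright on the desk beyond the tray and stand; origin at the centre of its underside. To be left alone.
- tin: Bystander: round black grommet tin, 70 mm wide, 34 mm high, standing upright on the desk beyond the tray and stand; origin at the centre of its underside. To be left alone.
- jack: Bystander: brass jack socket, 24 mm wide, 26 mm high, standing upright on the desk beyond the tray and stand; origin at the centre of its underside. To be left alone.
There are look-alikes about, which are no part of the job. What is meant by the part that bears fence_foot is not black or purple, and is the larger of those in its own colour.

How it is judged:
On the way:
1. a cover has been slid fully aside (value of joint any of left_cover, right_cover above 0.085 m), for 0.2 s.
At the end, for the whole second after the job is handed in: Every plate present stands on a short end on the stand's bed, leaning against the fence (its faces within about 6 degrees of the fence's slope, centre 66 to 84 mm above the desk and 2 to 20 mm in x from the fence's foot line, within 100 mm of its middle), at rest; both covers within 6 mm of shut (height (world z) of plate1_c between 0.066 and 0.084 m and x of plate1_c in the frame of fence_foot between 0.002 and 0.02 m and y of plate1_c in the frame of fence_foot between -0.1 and 0.1 m and (angle between plate1_c's own z axis and vertical between 1.2 and 1.42 rad or angle between plate1_c's own z axis and vertical between 1.72 and 1.94 rad) and linear speed of each of plate1, plate2, plate3, plate4 below 0.02 m/s and height (world z) of plate2_c between 0.066 and 0.084 m and x of plate2_c in the frame of fence_foot between 0.002 and 0.02 m and y of plate2_c in the frame of fence_foot between -0.1 and 0.1 m and (angle between plate2_c's own z axis and vertical between 1.2 and 1.42 rad or angle between plate2_c's own z axis and vertical between 1.72 and 1.94 rad) and height (world z) of plate3_c between 0.066 and 0.084 m and x of plate3_c in the frame of fence_foot between 0.002 and 0.02 m and y of plate3_c in the frame of fence_foot between -0.1 and 0.1 m and (angle between plate3_c's own z axis and vertical between 1.2 and 1.42 rad or angle between plate3_c's own z axis and vertical between 1.72 and 1.94 rad) and height (world z) of plate4_c between 0.066 and 0.084 m and x of plate4_c in the frame of fence_foot between 0.002 and 0.02 m and y of plate4_c in the frame of fence_foot between -0.1 and 0.1 m and (angle between plate4_c's own z axis and vertical between 1.2 and 1.42 rad or angle between plate4_c's own z axis and vertical between 1.72 and 1.94 rad) and value of joint each of left_cover, right_cover below 0.006 m); the robot touches nothing.
It fails at once if the pot is moved more than 20 mm (distance of pot from where it was at the start of the episode above 0.02 m).
It fails at once if the tin is moved more than 20 mm (distance of tin from where it was at the start of the episode above 0.02 m).
It fails at once if the jack is moved more than 20 mm (distance of jack from where it was at the start of the episode above 0.02 m).
Of plate1, plate2, plate3, plate4 only 2 to 3 are there at a start; the rules pass over those that are not, and their reading is None.
At some moment in a run one of plate1, plate2, plate3, plate4 may be knocked a few centimetres aside while the robot is not near it.
Once in a run the grip may slacken for a moment while it holds something.
It also fails if it takes over 210 s, if anything falls off the work surface, if the arm or the gripper's body presses on something with over 40 N, if the wrist force passes 120 N, or if a joint passes its speed limit or range.

## Robot

A 7-joint arm with a two-finger parallel gripper is mounted at the origin on the work surface. World frame = base frame: x ahead of the robot, y to its left, z up, the work surface at z = 0. Lengths are in m, angles in rad, forces in N, time in s.
With the tool pointing down it reaches from about 0.425 to 0.825 m from the base axis. Payload 3.6 kg.
Tool frame: the origin (TCP) lies midway between the tips of the shut fingers; the grasp point (between the pads) lies 19 mm behind it; z points along the fingers, y is the direction in which the jaws open and shut (so a half turn about z gives the same grasp; the last joint's range is limited). The gripper opens to 85 mm and grips with 20 to 120 N. Pads are 22 mm wide; open, the fingers measure 114 mm over their backs; the gripper's body (76 mm by 85 mm) begins 54 mm behind the grasp point. The pads swing forward as they close: fully open they stand 13 mm farther back than shut.
Start: joints at [1.288, 0.615, -0.013, 1.423, 0.008, 1.103, -0.04], TCP at [0.165, -0.629, 0.231] pointing down, gripper open.
Joint ranges: [-3.12, 3.12], [-0.3, 2.06], [-1.34, 1.32], [0.26, 2.42], [-1.36, 4.5], [0.01, 1.98], [-2.84, 2.84]. Speed limits (rad/s): [2.79, 2.79, 3.14, 3.14, 3.14, 3.14, 3.14].

## Interface

Orientations are given as a unit quaternion [w, x, y, z].
In Python, from rig import r gives the robot as it stands.
- The arm moves only by the shell command python3 -m inch 'ROWS'. ROWS is JSON, a list of rows, each an object with "dp": the shift along the tool's x, y, z in mm, a list of three; "twist": the turn, a rotation vector about the tool's x, y, z in degrees, a list of three; "jaw": the gripper's target within -1 to 1 (fully open at 1, half-way at 0, shut at -1). A call has 1 to 12 rows; each row shifts and turns the commanded pose from where the row before left it, along the tool's axes as they then stand; what a row does not reach is not made up. A row lasts 1/10 s, in which the tool goes at most 50 mm and 8.59 degrees, less where a joint would pass 70% of its speed; a pose out of reach is approached as far as the arm can. A call is refused whole if a number of a shift passes 50 or a number of a turn 8.59, either way. A call with a gripper value outside its range is refused whole. The fingers move at their own pace and stop on an object; the grip force is fixed at half the most. Time passes only in rows, so rows that do not move let the fingers close. It gives the time, the measured TCP pose, the force and the opening at its end, in the units of the state.
- r.get_obs(): the state, without advancing time (a new reading comes with each control period).
- r.grab_frame(name): name is "side" or "top"; returns a dict with "color" (480x640x3 uint8, red, green, blue), "camera_matrix" (3x3 intrinsics, pixels), "distortion" ([k1, k2, p1, p2, k3] as OpenCV has them; the pictures are not rectified), "view" (4x4, takes a point from world to camera coordinates). Camera axes: x right, y up, looking along -z (the intrinsics and any distortion apply to the point x, -y, -z); pixel columns grow to the right and rows downward; lengths in m; the calibration is good to about 2 mm. A picture is of the moment at which its call begins. There is no depth.
- r.job_done(): hands the job in, once; it reports no verdict.
The state is a dict: "time_s": time; "qpos": joint angles; "joint_vel": joint speeds; "joint_efforts": joint torques, N m; "ee_pos": TCP position; "tool_rot": TCP orientation; "force": force on the tool from outside, world axes, zero at the start; "wrist_torque": the same for the moment, N m; "gripper_width": opening from 0.0 (shut) to 1.0 (fully open).
Only numpy, scipy, OpenCV 4.12 (cv2) and the standard library are available. Lean on these libraries where they do the work, as an engineer would, in place of code of your own. Each camera call takes 0.05 s, during which the arm holds its last target. There are 200 camera calls.

## Working session

There is one attempt and no reset: what is moved stays moved. The work goes in short steps, Python scripts to look and compute and a shell command to move; the robot and the scene stay as the last step left them, time stands still between calls to the robot, and variables do not carry over. Pictures are saved under pics/ and viewed, about 12 in all and at most 16, crops included, and the job is handed in when it is done.

```bash
ls; mkdir -p pics
python3 - <<'E'
from rig import r
import cv2
o=r.get_obs(); print({k:(v if not hasattr(v,'round') else v.round(3)) for k,v in o.items()})
for n in ("top","side"):
    f=r.grab_frame(n); cv2.imwrite(f"pics/{n}0.png",f["color"][:,:,::-1]); print(n,f["camera_matrix"],f["distortion"],f["view"])
E
```

```text
pics
{'time_s': 0.0, 'qpos': array([ 1.288,  0.616, -0.013,  1.425,  0.008,  1.103, -0.04 ]), 'joint_vel': array([-0.001, -0.001,  0.   ,  0.001, -0.   , -0.   , -0.001]), 'joint_efforts': array([ 1.0000e-03, -4.6920e+01,  2.5900e-01, -1.7103e+01,  1.0000e-02,
        1.0000e-02,  0.0000e+00]), 'ee_pos': array([ 0.165, -0.628,  0.23 ]), 'tool_rot': array([-0.001,  0.992,  0.128, -0.   ]), 'force': array([-0.455,  0.425, -0.175]), 'wrist_torque': array([-0.003,  0.019,  0.003]), 'gripper_width': 1.0011940647293753}
top [[452.00196985   0.         315.47617475]
 [  0.         452.00196985 238.27525229]
 [  0.           0.           1.        ]] [0.03512702 0.         0.         0.         0.        ] [[-5.26760559e-03 -9.99986008e-01 -4.86727401e-04  3.35195520e-02]
 [ 9.77984547e-01 -5.25324716e-03  2.08611193e-01 -4.72736547e-01]
 [-2.08610831e-01  6.22869613e-04  9.77998534e-01 -1.23776339e+00]
 [ 0.00000000e+00  0.00000000e+00  0.00000000e+00  1.00000000e+00]]
side [[610.75435346   0.         324.61209342]
 [  0.         610.75435346 241.23920275]
 [  0.           0.           1.        ]] [-0.14925117  0.          0.          0.          0.        ] [[ 0.99733435 -0.07018105  0.01997021 -0.45992127]
 [ 0.03465783  0.69647075  0.71674775 -0.07140738]
 [-0.06421077 -0.71414503  0.69704653 -1.61826358]
 [ 0.          0.          0.          1.        ]]
```

View pics/top0.png

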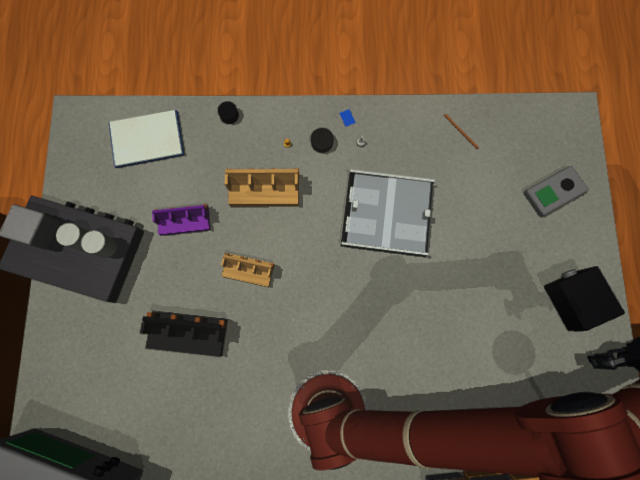

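View pics/side0.png

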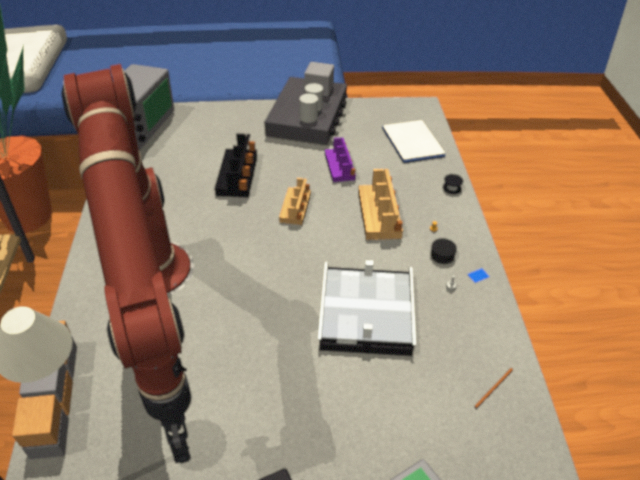

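The top view shows the larger wooden stand at (262,187) and the tray at (388,213). Its handles are at (354,204) and (428,213). Pale plates show at (365,196), (359,229) and (411,229). The side view agrees. I'll enlarge both for measuring.

Run:
```python
import cv2,numpy as np
a=cv2.imread("pics/top0.png")
A=cv2.resize(a[155:265,330:445],None,fx=5,fy=5,interpolation=cv2.INTER_CUBIC)
cv2.imwrite("pics/t_tray.png",A)   # 575x550
B=cv2.resize(a[160:215,215:310],None,fx=8,fy=8,interpolation=cv2.INTER_CUBIC)
cv2.imwrite("pics/t_stand.png",B)
```

```text
(no output)
```

View pics/t_tray.png

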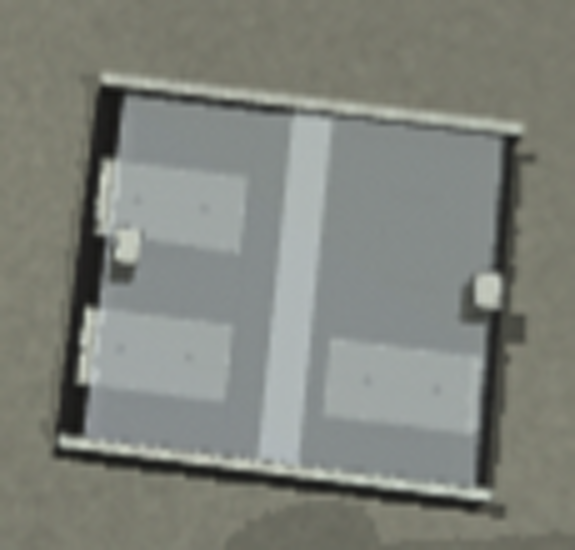

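View pics/t_stand.png

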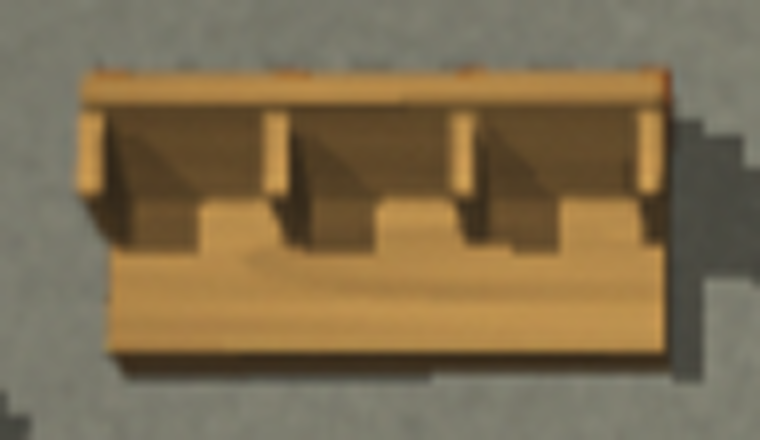

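Left compartment has plates 1 and 2, the right has plate 3 (tray −x side); plate 4 is absent. Tray wall-top ends in the crop: (101,78), (523,129), (58,440), (491,495). Stand bed front edge: (108,350)–(664,350). Fence top front edge: (82,104)–(664,104).

```bash
cat > h.py <<'E'
import cv2,numpy as np,json,os
from rig import r
from scipy.spatial.transform import Rotation as R
def cam(n):
    p=f"cam_{n}.json"
    if not os.path.exists(p):
        f=r.grab_frame(n); json.dump([np.asarray(f[k]).tolist() for k in("camera_matrix","distortion","view")],open(p,"w"))
    return [np.array(v) for v in json.load(open(p))]
def px2w(n,uv,z):
    K,d,V=cam(n); p=cv2.undistortPoints(np.array([[uv]],float),K,d)[0,0]
    D=V[:3,:3].T@np.array([p[0],-p[1],-1]); C=-V[:3,:3].T@V[:3,3]
    return C+D*(z-C[2])/D[2]
def w2px(n,P):
    K,d,V=cam(n); c=V[:3,:3]@np.asarray(P)+V[:3,3]
    return cv2.projectPoints(np.array([[c[0],-c[1],-c[2]]]),np.zeros(3),np.zeros(3),K,d)[0].ravel()
def snap(n,out,box=None,f=1):
    im=r.grab_frame(n)["color"][:,:,::-1]
    if box: x0,y0,x1,y1=box; im=im[y0:y1,x0:x1]
    cv2.imwrite("pics/"+out,cv2.resize(im,None,fx=f,fy=f,interpolation=cv2.INTER_CUBIC)); 
def st():
    o=r.get_obs(); M=R.from_quat(np.roll(o["tool_rot"],-1)).as_matrix()
    print("t",round(float(o["time_s"]),2),"p",(o["ee_pos"]*1000).round(1),"x",M[:,0].round(3),"y",M[:,1].round(3),"z",M[:,2].round(3),"F",o["force"].round(1),"w",round(float(o["gripper_width"]),3),"q",o["qpos"].round(2))
    return o,M
E
python3 - <<'E'
from h import *
T=lambda u,v,z:px2w("top",(330+u/5,155+v/5),z)*1000//.1/10
S=lambda u,v,z:px2w("top",(215+u/8,160+v/8),z)*1000//.1/10
px=lambda u,v,z:px2w("top",(330+(u-2)/5,155+(v-2)/5),z/1000)*1000
c=np.array([px(*p,46) for p in((101,78),(523,129),(58,440),(491,495))]);print(c.round(1),c.mean(0).round(1))
for a,b in((0,1),(2,3)): d=c[a]-c[b];print("yaw",np.degrees(np.arctan2(-d[0],d[1])),np.hypot(*d[:2]))
for a,b in((0,2),(1,3)): d=c[a]-c[b];print("yaw",np.degrees(np.arctan2(d[1],d[0])),np.hypot(*d[:2]))
print("handles",px(127,245,80).round(1),px(488,290,80).round(1))
sx=lambda u,v,z:px2w("top",(215+(u-3.5)/8,160+(v-3.5)/8),z/1000)*1000
print("bed",sx(108,350,32).round(1),sx(664,350,32).round(1),"fence top",sx(82,104,92).round(1),sx(668,104,92).round(1))
print("fins",[sx(u,190,92).round(1) for u in(92,277,463,650)])
st()
E
```

```text
[[ 678.5  -71.3   46. ]
 [ 645.2 -317.6   46. ]
 [ 460.7  -42.3   46. ]
 [ 427.7 -286.7   46. ]] [ 553.  -179.5   46. ]
yaw -7.7040081176726725 248.50763774897132
yaw -7.7025325005850815 246.6339017589587
yaw -7.5940045225639965 219.6633347747515
yaw -8.082745764303827 219.66137705451587
handles [566.1 -81.2  80. ] [ 538.5 -283.1   80. ]
bed [583.  286.9  32. ] [582.  83.  32.] fence top [655.8 287.1  92. ] [655.   79.5  92. ]
fins [array([623.8, 282.5,  92. ]), array([623.6, 217.3,  92. ]), array([623.3, 151.8,  92. ]), array([623. ,  85.7,  92. ])]
t 0.15 p [ 164.9 -628.1  230.4] x [ 0.967  0.254 -0.   ] y [ 0.254 -0.967 -0.002] z [-0.001  0.002 -1.   ] F [ 0.  -0.5 -0.2] w 1.0 q [ 1.29  0.62 -0.01  1.42  0.01  1.1  -0.04]
```

Run:
```python
import cv2
a=cv2.imread("pics/side0.png")
A=cv2.resize(a[255:360,312:422],None,fx=4,fy=4,interpolation=cv2.INTER_CUBIC)
B=cv2.resize(a[165:245,352:410],None,fx=5,fy=5,interpolation=cv2.INTER_CUBIC)
import numpy as np
C=np.zeros((420,A.shape[1]+B.shape[1],3),'u1');C[:A.shape[0],:A.shape[1]]=A;C[:B.shape[0],A.shape[1]:]=B
cv2.imwrite("pics/side_both.png",C);print(C.shape)
```

```text
(420, 730, 3)
```

View pics/side_both.png

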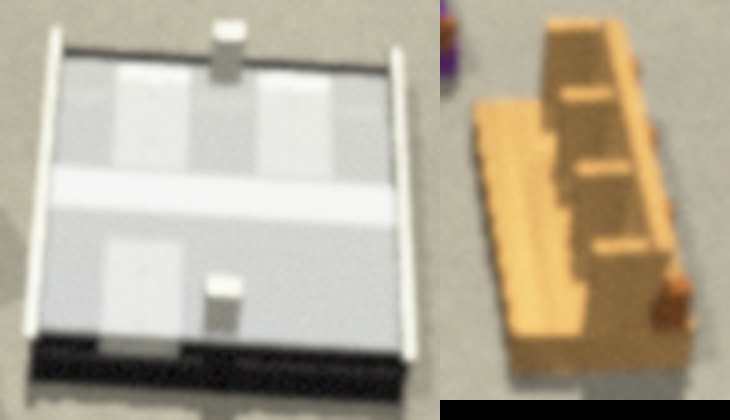

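Run:
```python
from h import *
a=lambda u,v,z:(px2w("side",(312+(u-1.5)/4,255+(v-1.5)/4),z/1000)*1000).round(1)
b=lambda u,v,z:(px2w("side",(352+(u-440-2)/5,165+(v-2)/5),z/1000)*1000).round(1)
print("handles",a(229,31,80),a(223,286,80))
c=np.array([a(*p,46) for p in((400,50),(411,357),(57,30),(31,335))]);print(c,c.mean(0))
print("bed",b(476,103,32),b(512,335,32),"fence",b(612,22,92),b(668,250,92))
# tray frame of handles
c0=np.array([553,-179.5]);t=np.radians(-7.7);X=np.array([np.cos(t),np.sin(t)]);Y=np.array([-X[1],X[0]])
for h in((566.1,-81.2),(538.5,-283.1)):
    d=np.array(h)-c0;print(d@X,d@Y)
```

```text
handles [565.5 -84.5  80. ] [ 537.6 -285.6   80. ]
[[ 680.9  -74.9   46. ]
 [ 645.9 -317.5   46. ]
 [ 460.3  -45.5   46. ]
 [ 427.8 -288.7   46. ]] [ 553.725 -181.65    46.   ]
bed [583.6 282.8  32. ] [581.  79.  32.] fence [660.9 281.3  92. ] [662.3  78.7  92. ]
-0.18896211035373045 99.16886756094803
-0.48828758653006643 -104.6086591790223
```

Plates 1, 2 and 3 are present. Tray centre is about (553.3, −180.5) with yaw −7.7°, and the stand foot is about (640.5, 182.5) with yaw near 0. I'll turn the tool so that tool x = tray y and tool y = tray x.

```bash
python3 -m inch '[{"dp":[0,0,10],"twist":[0,0,-8.45],"jaw":1},{"dp":[0,0,10],"twist":[0,0,-8.45],"jaw":1},{"dp":[0,0,10],"twist":[0,0,-8.45],"jaw":1},{"dp":[0,0,10],"twist":[0,0,-8.45],"jaw":1},{"dp":[0,0,10],"twist":[0,0,-8.45],"jaw":1},{"dp":[0,0,10],"twist":[0,0,-8.45],"jaw":1},{"dp":[0,0,10],"twist":[0,0,-8.45],"jaw":1},{"dp":[0,0,10],"twist":[0,0,-8.45],"jaw":1},{"dp":[0,0,0],"twist":[0,0,0],"jaw":1}]'
cat >> h.py <<'E'
TC=np.array([553.3,-180.5]);TY=-7.7;FF=np.array([640.5,182.5])
def tray(x,y,z):
    t=np.radians(TY);return np.array([*(TC+np.array([np.cos(t)*x-np.sin(t)*y,np.sin(t)*x+np.cos(t)*y])),z])
def go(*targets):
    o,M=st();p=o["ee_pos"]*1000
    for t in targets: print("->",np.round(t,1),"dp",(M.T@(np.array(t)-p)).round(1));
E
python3 -c "
from h import *
go(tray(0,100,150),tray(0,100,49))"
```

```text
time_s: 1.1
ee_pos: [0.1642, -0.6275, 0.1493]
tool_rot: [-0.002, 0.753, 0.658, 0.001]
force: [0.6, -0.2, 0.1]
gripper_width: 0.999
t 1.1 p [ 164.2 -627.5  149.3] x [0.134 0.991 0.004] y [ 0.991 -0.134 -0.002] z [-0.001  0.004 -1.   ] F [ 0.6 -0.2  0.1] w 0.999 q [ 1.46  0.71 -0.32  1.51  0.25  0.96  0.93]
-> [566.7 -81.4 150. ] dp [595.2 325.5   1.2]
-> [566.7 -81.4  49. ] dp [594.8 325.7 102.2]
```

```bash
python3 -m inch '[{"dp":[42,23,0],"twist":[0,0,0],"jaw":1},{"dp":[42,23,0],"twist":[0,0,0],"jaw":1},{"dp":[42,23,0],"twist":[0,0,0],"jaw":1},{"dp":[42,23,0],"twist":[0,0,0],"jaw":1},{"dp":[42,23,0],"twist":[0,0,0],"jaw":1},{"dp":[42,23,0],"twist":[0,0,0],"jaw":1},{"dp":[42,23,0],"twist":[0,0,0],"jaw":1},{"dp":[42,23,0],"twist":[0,0,0],"jaw":1},{"dp":[42,23,0],"twist":[0,0,0],"jaw":1},{"dp":[42,23,0],"twist":[0,0,0],"jaw":1},{"dp":[42,23,0],"twist":[0,0,0],"jaw":1},{"dp":[42,23,0],"twist":[0,0,0],"jaw":1}]'
python3 -m inch '[{"dp":[42,23,0],"twist":[0,0,0],"jaw":1},{"dp":[42,23,0],"twist":[0,0,0],"jaw":1},{"dp":[0,0,0],"twist":[0,0,0],"jaw":1},{"dp":[0,0,0],"twist":[0,0,0],"jaw":1}]'
python3 -c "
from h import *
go(tray(0,99,150),tray(0,99,49))"
```

```text
time_s: 2.3
ee_pos: [0.5075, -0.1646, 0.1521]
tool_rot: [0.001, 0.754, 0.657, 0.0]
force: [1.1, -0.7, -0.6]
gripper_width: 1.003
time_s: 2.7
ee_pos: [0.5636, -0.0872, 0.1517]
tool_rot: [0.0, 0.753, 0.659, 0.0]
force: [-0.2, -1.1, -0.1]
gripper_width: 1.002
t 2.7 p [563.6 -87.2 151.7] x [0.133 0.991 0.   ] y [ 0.991 -0.133  0.001] z [ 0.001  0.    -1.   ] F [-0.2 -1.1 -0.1] w 1.002 q [ 0.3   0.6  -0.3   1.75  0.22  0.83 -0.23]
-> [566.6 -82.4 150. ] dp [5.1 2.3 1.7]
-> [566.6 -82.4  49. ] dp [  5.1   2.2 102.7]
```

Tracking is good. I'll descend on the left handle and grip it.

```bash
python3 -m inch '[{"dp":[5,2,30],"twist":[0,0,0],"jaw":1},{"dp":[0,0,35],"twist":[0,0,0],"jaw":1},{"dp":[0,0,36],"twist":[0,0,0],"jaw":1},{"dp":[0,0,0],"twist":[0,0,0],"jaw":-1},{"dp":[0,0,0],"twist":[0,0,0],"jaw":-1},{"dp":[0,0,0],"twist":[0,0,0],"jaw":-1},{"dp":[0,0,0],"twist":[0,0,0],"jaw":-1},{"dp":[0,0,0],"twist":[0,0,0],"jaw":-1},{"dp":[0,0,0],"twist":[0,0,0],"jaw":-1},{"dp":[0,0,0],"twist":[0,0,0],"jaw":-1}]'
python3 -c "
from h import *
go(tray(0,99,49),tray(0,12,49))"
```

```text
time_s: 3.7
ee_pos: [0.5663, -0.0846, 0.0524]
tool_rot: [0.001, 0.753, 0.658, 0.001]
force: [-1.0, 0.3, 5.1]
gripper_width: 0.217
t 3.7 p [566.3 -84.6  52.4] x [ 0.134  0.991 -0.   ] y [ 0.991 -0.134  0.003] z [ 0.003 -0.001 -1.   ] F [-1.   0.3  5.1] w 0.217 q [ 0.26  0.74 -0.24  1.82  0.29  0.61 -0.29]
-> [566.6 -82.4  49. ] dp [ 2.3 -0.1  3.4]
-> [ 554.9 -168.6   49. ] dp [-84.7  -0.1   3.5]
```

```bash
python3 -m inch '[{"dp":[-15,0,0],"twist":[0,0,0],"jaw":-1},{"dp":[-15,0,0],"twist":[0,0,0],"jaw":-1},{"dp":[-15,0,0],"twist":[0,0,0],"jaw":-1},{"dp":[-15,0,0],"twist":[0,0,0],"jaw":-1},{"dp":[-15,0,0],"twist":[0,0,0],"jaw":-1},{"dp":[-8,0,0],"twist":[0,0,0],"jaw":-1},{"dp":[-3,0,0],"twist":[0,0,0],"jaw":-1},{"dp":[-2,0,0],"twist":[0,0,0],"jaw":-1},{"dp":[0,0,0],"twist":[0,0,0],"jaw":-1}]'
python3 -c "
from h import *
st()"
```

```text
time_s: 4.6
ee_pos: [0.5543, -0.1731, 0.0524]
tool_rot: [0.001, 0.753, 0.658, 0.0]
force: [-1.0, -0.4, 8.1]
gripper_width: 0.221
t 4.6 p [ 554.3 -173.1   52.4] x [ 0.135  0.991 -0.001] y [ 0.991 -0.135  0.003] z [ 0.002 -0.002 -1.   ] F [-1.  -0.4  8.1] w 0.221 q [ 0.43  0.75 -0.26  1.8   0.3   0.63 -0.15]
```

```bash
python3 -m inch '[{"dp":[0,0,0],"twist":[0,0,0],"jaw":0.6},{"dp":[0,0,0],"twist":[0,0,0],"jaw":0.6},{"dp":[0,0,0],"twist":[0,0,0],"jaw":0.6},{"dp":[0,0,-30],"twist":[0,0,0],"jaw":0.6},{"dp":[0,0,-30],"twist":[0,0,0],"jaw":0.6},{"dp":[45,10,0],"twist":[0,0,0],"jaw":0.6},{"dp":[45,36,0],"twist":[0,0,0],"jaw":0.6},{"dp":[0,0,0],"twist":[0,0,0],"jaw":0.6},{"dp":[0,0,0],"twist":[0,0,0],"jaw":0.6}]'
python3 -c "
from h import *
go(tray(46,103,112),tray(46,103,5))
snap('top','a1.png',(300,130,460,280),4)"
```

```text
time_s: 5.5
ee_pos: [0.6063, -0.0919, 0.11]
tool_rot: [-0.0, 0.752, 0.659, 0.0]
force: [-0.0, -0.3, -0.0]
gripper_width: 0.801
t 5.5 p [606.3 -91.9 110. ] x [0.13  0.991 0.001] y [ 0.991 -0.13  -0.   ] z [-0.     0.001 -1.   ] F [-0.  -0.3 -0. ] w 0.801 q [ 0.29  0.71 -0.29  1.66  0.26  0.81 -0.24]
-> [612.7 -84.6 112. ] dp [ 8.1  5.4 -2. ]
-> [612.7 -84.6   5. ] dp [  8.    5.4 105. ]
```

View pics/a1.png

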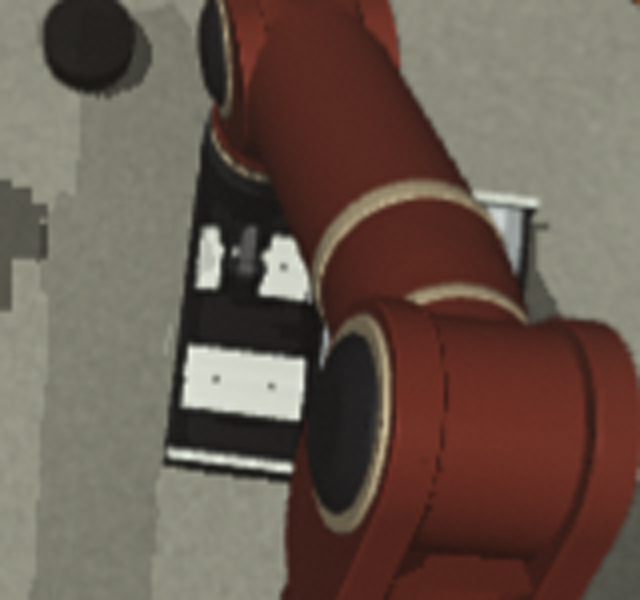

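The left cover is clear. Plate 1 spans (183–305, 345–418) and plate 2's outer end is at (197,258) in the crop. I'll check these against my tray frame.

Run:
```python
from h import *
t=np.radians(TY);X=np.array([np.cos(t),np.sin(t)]);Y=np.array([-X[1],X[0]])
for u,v in((182,376),(305,387),(197,258),(185,346),(181,405)):
    w=px2w("top",(300+(u-1.5)/4,130+(v-1.5)/4),.022)[:2]*1000; d=w-TC; print((u,v),w.round(1),"tray",(d@X).round(1),(d@Y).round(1))
```

```text
(182, 376) [522.3 -56.2] tray -47.4 119.1
(305, 387) [ 513.5 -145.9] tray -44.1 28.9
(197, 258) [612.5 -69. ] tray 43.7 118.4
(185, 346) [545.  -58.8] tray -24.5 119.5
(181, 405) [500.5 -55. ] tray -69.1 117.3
```

```bash
python3 -m inch '[{"dp":[8,4.5,30],"twist":[0,0,0],"jaw":0.6},{"dp":[0,0,35],"twist":[0,0,0],"jaw":0.6},{"dp":[0,0,25],"twist":[0,0,0],"jaw":0.6},{"dp":[0,0,14],"twist":[0,0,0],"jaw":0.6},{"dp":[0,0,0],"twist":[0,0,0],"jaw":0.6},{"dp":[0,0,0],"twist":[0,0,0],"jaw":0.6}]'
python3 -c "
from h import *
go(tray(46,103,5))"
```

```text
time_s: 6.15
ee_pos: [0.6117, -0.0873, 0.007]
tool_rot: [0.0, 0.753, 0.658, 0.0]
force: [0.9, 0.6, 0.4]
gripper_width: 0.804
t 6.15 p [611.7 -87.3   7. ] x [ 0.135  0.991 -0.   ] y [ 0.991 -0.135  0.001] z [ 0.001 -0.    -1.   ] F [0.9 0.6 0.4] w 0.804 q [ 0.25  0.85 -0.24  1.71  0.31  0.62 -0.3 ]
-> [612.7 -84.6   5. ] dp [2.8 0.6 2. ]
```

```bash
python3 -m inch '[{"dp":[2,0,2],"twist":[0,0,0],"jaw":-1},{"dp":[0,0,0],"twist":[0,0,0],"jaw":-1},{"dp":[0,0,0],"twist":[0,0,0],"jaw":-1},{"dp":[0,0,0],"twist":[0,0,0],"jaw":-1},{"dp":[0,0,0],"twist":[0,0,0],"jaw":-1},{"dp":[0,0,0],"twist":[0,0,0],"jaw":-1}]' && python3 -m inch '[{"dp":[0,0,-10],"twist":[0,0,0],"jaw":-1},{"dp":[0,0,-20],"twist":[0,0,0],"jaw":-1},{"dp":[0,0,-40],"twist":[0,0,0],"jaw":-1},{"dp":[0,0,-40],"twist":[0,0,0],"jaw":-1},{"dp":[0,0,-30],"twist":[0,0,0],"jaw":-1},{"dp":[0,0,0],"twist":[0,0,0],"jaw":-1}]'
python3 -c "
from h import *
st()"
```

```text
time_s: 6.75
ee_pos: [0.6127, -0.0841, 0.0059]
tool_rot: [0.001, 0.753, 0.658, 0.001]
force: [-0.7, 1.1, 6.6]
gripper_width: 0.525
time_s: 7.35
ee_pos: [0.6148, -0.0845, 0.1499]
tool_rot: [0.004, 0.753, 0.658, 0.004]
force: [-0.0, -0.5, -0.6]
gripper_width: 0.518
t 7.35 p [614.8 -84.5 149.9] x [0.134 0.991 0.001] y [ 0.991 -0.134  0.011] z [ 0.011 -0.001 -1.   ] F [-0.  -0.5 -0.6] w 0.518 q [ 0.28  0.66 -0.3   1.61  0.24  0.89 -0.24]
```

```bash
python3 -m inch '[{"dp":[0,0,0],"twist":[0,0,-8.14],"jaw":-1},{"dp":[0,0,0],"twist":[0,0,-8.14],"jaw":-1},{"dp":[0,0,0],"twist":[0,0,-8.14],"jaw":-1},{"dp":[0,0,0],"twist":[0,0,-8.14],"jaw":-1},{"dp":[0,0,0],"twist":[0,0,-8.14],"jaw":-1},{"dp":[0,0,0],"twist":[0,0,-8.14],"jaw":-1},{"dp":[0,0,0],"twist":[0,0,-8.14],"jaw":-1},{"dp":[0,0,0],"twist":[0,0,-8.14],"jaw":-1},{"dp":[0,0,0],"twist":[0,0,-8.14],"jaw":-1},{"dp":[0,0,0],"twist":[0,0,-8.14],"jaw":-1},{"dp":[0,0,0],"twist":[0,0,-8.14],"jaw":-1},{"dp":[0,0,0],"twist":[0,0,-8.14],"jaw":-1}]' && python3 -m inch '[{"dp":[8,40,0],"twist":[0,0,0],"jaw":-1},{"dp":[8,40,0],"twist":[0,0,0],"jaw":-1},{"dp":[8,40,0],"twist":[0,0,0],"jaw":-1},{"dp":[8,40,0],"twist":[0,0,0],"jaw":-1},{"dp":[8,40,0],"twist":[0,0,0],"jaw":-1},{"dp":[8,40,0],"twist":[0,0,0],"jaw":-1},{"dp":[8,40,0],"twist":[0,0,0],"jaw":-1},{"dp":[0,40,0],"twist":[0,0,0],"jaw":-1},{"dp":[0,0,0],"twist":[0,0,0],"jaw":-1},{"dp":[0,0,0],"twist":[0,0,0],"jaw":-1}]'
python3 -c "
from h import *
go((562,248.5,110),(562,248.5,30))"
```

```text
time_s: 8.55
ee_pos: [0.6105, -0.0848, 0.1431]
tool_rot: [-0.001, -0.003, 1.0, -0.0]
force: [-0.8, 0.3, -1.1]
gripper_width: 0.517
time_s: 9.55
ee_pos: [0.5545, 0.2363, 0.1434]
tool_rot: [-0.001, -0.001, 1.0, -0.001]
force: [0.7, -0.7, -1.0]
gripper_width: 0.516
t 9.55 p [554.5 236.3 143.4] x [-1.    -0.003  0.002] y [-0.003  1.    -0.001] z [-0.002 -0.001 -1.   ] F [ 0.7 -0.7 -1. ] w 0.516 q [-0.01  0.74 -0.73  1.65  0.58  0.98  0.62]
-> [562.  248.5 110. ] dp [-7.6 12.2 33.4]
-> [562.  248.5  30. ] dp [ -7.8  12.3 113.4]
```

```bash
python3 -m inch '[{"dp":[12,12,20],"twist":[0,0,0],"jaw":-1},{"dp":[0,0,30],"twist":[0,0,0],"jaw":-1},{"dp":[0,0,30],"twist":[0,0,0],"jaw":-1},{"dp":[0,0,31],"twist":[0,0,0],"jaw":-1},{"dp":[0,0,0],"twist":[0,0,0],"jaw":-1},{"dp":[0,0,0],"twist":[0,0,0],"jaw":-1}]'
python3 - <<'E'
from h import *
go((562,248.5,27),(566,248.5,24))
a=r.grab_frame("top")["color"][150:230,190:310,::-1];b=r.grab_frame("side")["color"][150:250,330:430,::-1]
a=cv2.resize(a,None,fx=5,fy=5,interpolation=2);b=cv2.resize(b,(200*2,200*2),interpolation=2)
C=np.zeros((800//2+0,0,3),'u1');C=np.hstack([a[:,:400],b]);cv2.imwrite("pics/b1.png",C);print(C.shape)
E
```

```text
time_s: 10.15
ee_pos: [0.5439, 0.2459, 0.0331]
tool_rot: [-0.001, 0.001, 1.0, -0.001]
force: [0.1, 0.6, 0.1]
gripper_width: 0.523
t 10.15 p [543.9 245.9  33.1] x [-1.     0.002  0.001] y [ 0.002  1.    -0.001] z [-0.001 -0.001 -1.   ] F [0.1 0.6 0.1] w 0.523 q [-0.09  0.87 -0.63  1.75  0.7   0.77  0.49]
-> [562.  248.5  27. ] dp [-18.1   2.6   6. ]
-> [566.  248.5  24. ] dp [-22.1   2.6   9. ]
(400, 800, 3)
```

View pics/b1.png

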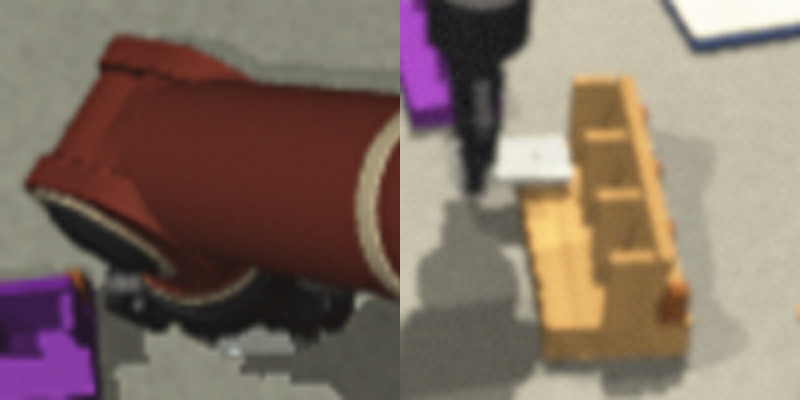

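Run:
```python
from h import *
b=lambda u,v,z:(px2w("side",(330+(u-400-1.5)/4,150+(v-1.5)/4),z/1000)*1000).round(1)
print("plate end corners",b(573,138,49),b(573,180,49),b(500,137,49),b(497,180,49))
print("fins",b(575,78,92),b(586,135,92),b(600,195,92),b(612,257,92))
```

```text
plate end corners [622.8 265.1  49. ] [616.6 216.7  49. ] [568.5 268.6  49. ] [561.  219.1  49. ]
fins [623.4 282.2  92. ] [622.6 215.2  92. ] [623.6 148.5  92. ] [622.9  83.4  92. ]
```

Run:
```python
from h import *
im=cv2.imread("pics/b1.png")[:,400:]
hsv=cv2.cvtColor(im,cv2.COLOR_BGR2HSV);m=((hsv[...,1]<30)&(hsv[...,2]>195)).astype('u1');m[:120]=0;m[200:]=0;m[:,:80]=0;m[:,190:]=0
c=max(cv2.findContours(m,0,2)[0],key=cv2.contourArea);print(cv2.boundingRect(c));
b=lambda u,v,z:(px2w("side",(330+(u-1.5)/4,150+(v-1.5)/4),z/1000)*1000)
p=np.array([b(*q,49)[:2] for q in c[:,0]],'f4');rc=cv2.minAreaRect(p);print(rc)
print(cv2.approxPolyDP(c,5,True)[:,0].tolist())
for v in range(136,184,6):
    n=np.where(m[v])[0];print(v,n.min(),n.max(),b(n.min(),v,49)[:2].round(1),b(n.max(),v,49)[:2].round(1))
```

```text
(96, 132, 74, 46)
((589.078369140625, 247.4988250732422), (52.39116668701172, 53.88149642944336), 87.49764251708984)
[[161, 134], [104, 137], [97, 174], [166, 177]]
136 113 161 [578.3 269.4] [614.2 267.9]
142 101 162 [568.6 262.7] [614.  260.8]
148 100 164 [567.2 255.8] [614.6 253.7]
154 100 166 [566.4 248.8] [615.2 246.7]
160 99 167 [564.9 241.9] [615.1 239.7]
166 98 167 [563.5 235. ] [614.2 232.8]
172 96 169 [561.3 228.2] [614.8 225.9]Traceback (most recent call last):
  File "<stdin>", line 9, in <module>
    return umr_minimum(a, axis, None, out, keepdims, initial, where)
ValueError: zero-size array to reduction operation minimum which has no identity
```

```bash
python3 -m inch '[{"dp":[-10,2,3],"twist":[0,0,0],"jaw":-1},{"dp":[-11,0,3],"twist":[0,0,0],"jaw":-1},{"dp":[0,0,2],"twist":[0,0,0],"jaw":-1},{"dp":[-1,0,1],"twist":[0,0,0],"jaw":-1},{"dp":[0,0,0],"twist":[0,0,0],"jaw":-1}]'
python3 -m inch '[{"dp":[-1,0,0],"twist":[0,0,0],"jaw":-1},{"dp":[-1,0,0],"twist":[0,0,0],"jaw":-1},{"dp":[0,0,0],"twist":[0,0,0],"jaw":-1}]'
```

```text
time_s: 10.75
ee_pos: [0.5657, 0.2495, 0.0243]
tool_rot: [-0.0, 0.0, 1.0, -0.0]
force: [0.2, 0.2, -0.9]
gripper_width: 0.517
time_s: 11.05
ee_pos: [0.5676, 0.2497, 0.0244]
tool_rot: [0.0, -0.0, 1.0, 0.0]
force: [0.5, -0.4, -0.2]
gripper_width: 0.523
```

```bash
python3 -m inch '[{"dp":[-1,0,0],"twist":[0,0,0],"jaw":-1},{"dp":[-1,0,1],"twist":[0,0,0],"jaw":-1},{"dp":[0,0,0],"twist":[0,0,0],"jaw":-1}]'
python3 -m inch '[{"dp":[-1,0,0],"twist":[0,0,0],"jaw":-1},{"dp":[-1,0,1],"twist":[0,0,0],"jaw":-1},{"dp":[0,0,0],"twist":[0,0,0],"jaw":-1}]'
```

```text
time_s: 11.35
ee_pos: [0.5682, 0.2497, 0.024]
tool_rot: [-0.001, -0.0, 1.0, -0.0]
force: [-4.1, -0.6, 4.8]
gripper_width: 0.522
time_s: 11.65
ee_pos: [0.5683, 0.2497, 0.0238]
tool_rot: [-0.003, -0.0, 1.0, -0.001]
force: [-8.7, -2.8, 12.3]
gripper_width: 0.518
```

```bash
python3 -m inch '[{"dp":[0,0,0],"twist":[0,0,0],"jaw":0.6},{"dp":[0,0,0],"twist":[0,0,0],"jaw":0.6},{"dp":[0,0,0],"twist":[0,0,0],"jaw":0.6},{"dp":[0,0,-15],"twist":[0,0,0],"jaw":0.6},{"dp":[0,0,-35],"twist":[0,0,0],"jaw":0.6},{"dp":[30,0,-30],"twist":[0,0,0],"jaw":-1},{"dp":[45,0,0],"twist":[0,0,0],"jaw":-1},{"dp":[0,0,0],"twist":[0,0,0],"jaw":-1}]' && python3 -m inch '[{"dp":[0,0,0],"twist":[0,-7.5,0],"jaw":-1},{"dp":[0,0,0],"twist":[0,-7.5,0],"jaw":-1},{"dp":[0,0,0],"twist":[0,-7.5,0],"jaw":-1},{"dp":[0,0,0],"twist":[0,-7.5,0],"jaw":-1},{"dp":[0,0,0],"twist":[0,-7.5,0],"jaw":-1},{"dp":[0,0,0],"twist":[0,-7.5,0],"jaw":-1},{"dp":[0,0,0],"twist":[0,0,0],"jaw":-1}]'
python3 - <<'E'
from h import *
go((500,249,14),(552,249,14))
b=r.grab_frame("side")["color"][130:255,320:440,::-1]
cv2.imwrite("pics/b2.png",cv2.resize(b,None,fx=5,fy=4.5 and 5,interpolation=2)[:600])
E
```

```text
time_s: 12.45
ee_pos: [0.4888, 0.2499, 0.1037]
tool_rot: [-0.003, -0.004, 1.0, -0.001]
force: [0.6, 0.3, -1.1]
gripper_width: 0.293
time_s: 13.15
ee_pos: [0.5032, 0.2404, 0.0984]
tool_rot: [0.264, 0.003, 0.964, -0.022]
force: [0.5, -0.6, 0.3]
gripper_width: 0.002
t 13.15 p [503.2 240.4  98.4] x [-0.861 -0.005 -0.509] y [ 0.018  0.999 -0.04 ] z [ 0.508 -0.044 -0.86 ] F [ 0.5 -0.6  0.3] w 0.002 q [-0.6   0.59 -0.12  2.21  1.72  0.44 -0.76]
-> [500 249  14] dp [45.6 11.9 70.6]
-> [552 249  14] dp [ 0.8 12.8 97. ]
```

View pics/b2.png

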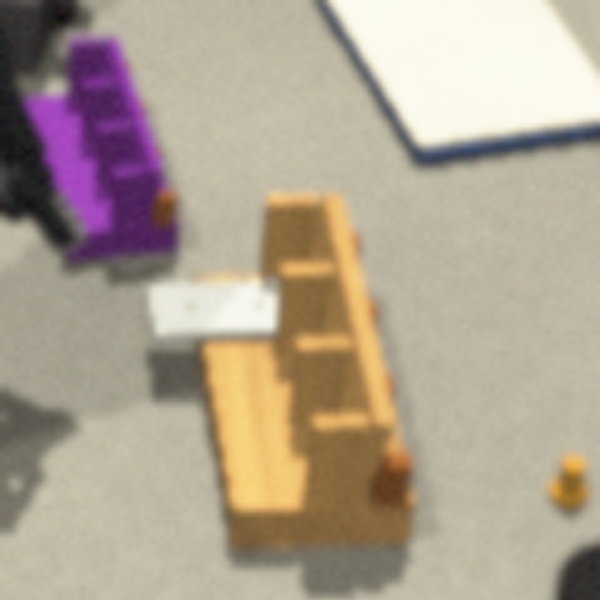

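```bash
python3 -m inch '[{"dp":[0,0,0],"twist":[-1.2,-5,0],"jaw":-1},{"dp":[0,0,0],"twist":[-1.2,-5,0],"jaw":-1},{"dp":[0,0,0],"twist":[0,-5,0],"jaw":-1},{"dp":[0,0,0],"twist":[0,0,0],"jaw":-1},{"dp":[0,0,0],"twist":[0,0,0],"jaw":-1}]'
python3 - <<'E'
from h import *
go((500,249,50),(500,249,14),(552,249,14))
E
```

```text
time_s: 13.7
ee_pos: [0.5058, 0.237, 0.0983]
tool_rot: [0.378, -0.0, 0.926, -0.008]
force: [0.7, -0.3, 0.4]
gripper_width: -0.002
t 13.7 p [505.8 237.   98.3] x [-0.715 -0.006 -0.699] y [ 0.006  1.    -0.015] z [ 0.699 -0.015 -0.715] F [ 0.7 -0.3  0.4] w -0.002 q [-0.58  0.68 -0.24  2.37  2.18  0.82 -1.3 ]
-> [500 249  50] dp [37.9 12.7 30.3]
-> [500 249  14] dp [63.  13.3 56. ]
-> [552 249  14] dp [25.9 13.6 92.3]
```

```bash
python3 -m inch '[{"dp":[12,2.6,11],"twist":[0,0,0],"jaw":-1},{"dp":[12,2.6,11],"twist":[0,0,0],"jaw":-1},{"dp":[12,2.6,11],"twist":[0,0,0],"jaw":-1},{"dp":[12,2.6,11],"twist":[0,0,0],"jaw":-1},{"dp":[0,0,0],"twist":[0,0,0],"jaw":-1},{"dp":[0,0,0],"twist":[0,0,0],"jaw":-1}]'
python3 - <<'E'
from h import *
go((500,249,14),(550,249,14))
E
```

```text
time_s: 14.3
ee_pos: [0.5027, 0.2465, 0.0338]
tool_rot: [0.379, -0.0, 0.925, -0.008]
force: [-0.1, 0.8, -0.4]
gripper_width: -0.001
t 14.3 p [502.7 246.5  33.8] x [-0.713 -0.006 -0.701] y [ 0.006  1.    -0.015] z [ 0.701 -0.015 -0.713] F [-0.1  0.8 -0.4] w -0.001 q [-0.59  0.85 -0.27  2.37  2.27  0.97 -1.44]
-> [500 249  14] dp [15.8  2.7 12.2]
-> [550 249  14] dp [-19.8   3.   47.2]
```

```bash
python3 -m inch '[{"dp":[7.5,1.3,6],"twist":[0,0,0],"jaw":-1},{"dp":[7.5,1.3,6],"twist":[0,0,0],"jaw":-1},{"dp":[-9,0,9],"twist":[0,0,0],"jaw":-1},{"dp":[-9,0,9],"twist":[0,0,0],"jaw":-1},{"dp":[-9,0,9],"twist":[0,0,0],"jaw":-1},{"dp":[0,0,0],"twist":[0,0,0],"jaw":-1},{"dp":[0,0,0],"twist":[0,0,0],"jaw":-1}]'
python3 - <<'E'
from h import *
go((553,249,14),(640.5-68*np.cos(.6)-8,249,32+68*np.sin(.6)-8))
b=r.grab_frame("side")["color"][130:255,320:440,::-1]
cv2.imwrite("pics/b3.png",cv2.resize(b,None,fx=5,fy=5,interpolation=2)[:600])
E
```

```text
time_s: 15.0
ee_pos: [0.5379, 0.2485, 0.0139]
tool_rot: [0.378, -0.0, 0.926, -0.008]
force: [-0.3, 0.2, 0.1]
gripper_width: -0.0
t 15.0 p [537.9 248.5  13.9] x [-0.714 -0.006 -0.701] y [ 0.005  1.    -0.014] z [ 0.701 -0.014 -0.713] F [-0.3  0.2  0.1] w -0.0 q [-0.55  0.9  -0.24  2.29  2.32  0.93 -1.4 ]
-> [553 249  14] dp [-10.9   0.6  10.5]
-> [576.4 249.   62.4] dp [-61.4  -0.   -7.6]
```

View pics/b3.png

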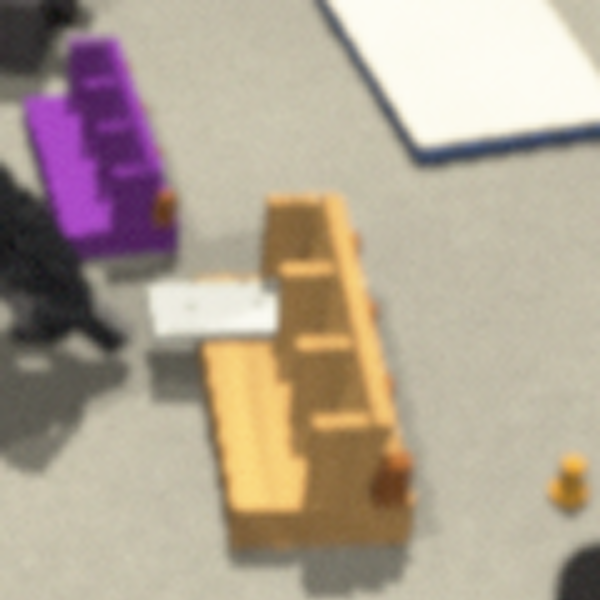

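The finger tip is at (118,343), in front of and below the plate's front edge at (150,335). I'll push under, up and towards the fence.

```bash
python3 -m inch '[{"dp":[-6.4,0.3,6.3],"twist":[0,0,0],"jaw":-1},{"dp":[-6.4,0.3,6.3],"twist":[0,0,0],"jaw":-1},{"dp":[0,0,0],"twist":[0,0,0],"jaw":-1},{"dp":[-10.5,0,-6.5],"twist":[0,0,0],"jaw":-1},{"dp":[-10.5,0,-6.5],"twist":[0,0,0],"jaw":-1},{"dp":[-9.6,0,-1.8],"twist":[0,0,0],"jaw":-1},{"dp":[-9.6,0,-1.8],"twist":[0,0,0],"jaw":-1},{"dp":[0,0,0],"twist":[0,0,0],"jaw":-1}]'
python3 - <<'E'
from h import *
go((578.7,249,62),(599.7,249,81),(621,249,89))
b=r.grab_frame("side")["color"][130:255,320:440,::-1]
cv2.imwrite("pics/b4.png",cv2.resize(b,None,fx=5,fy=5,interpolation=2)[:600])
E
```

```text
time_s: 15.85
ee_pos: [0.5744, 0.2502, 0.056]
tool_rot: [0.38, 0.0, 0.925, -0.007]
force: [0.7, -0.8, -0.2]
gripper_width: 0.002
t 15.85 p [574.4 250.2  56. ] x [-0.711 -0.005 -0.704] y [ 0.005  1.    -0.013] z [ 0.704 -0.013 -0.71 ] F [ 0.7 -0.8 -0.2] w 0.002 q [-0.53  0.8  -0.2   2.22  2.26  0.79 -1.27]
-> [578.7 249.   62. ] dp [-7.2 -1.2 -1.2]
-> [599.7 249.   81. ] dp [-35.5  -1.4   0.1]
-> [621 249  89] dp [-56.3  -1.3   9.4]
```

View pics/b4.png

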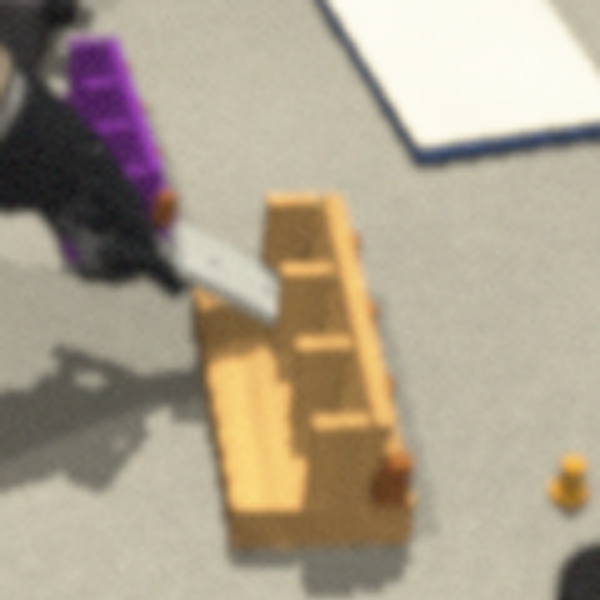

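The plate is tipping cleanly at about 35°. I'll continue.

```bash
python3 -m inch '[{"dp":[-8.9,-0.3,0],"twist":[0,0,0],"jaw":-1},{"dp":[-8.9,-0.3,0],"twist":[0,0,0],"jaw":-1},{"dp":[-8.9,-0.3,0],"twist":[0,0,0],"jaw":-1},{"dp":[-8.9,-0.3,0],"twist":[0,0,0],"jaw":-1},{"dp":[-7,0,3],"twist":[0,0,0],"jaw":-1},{"dp":[-7,0,3],"twist":[0,0,0],"jaw":-1},{"dp":[-7,0,3],"twist":[0,0,0],"jaw":-1},{"dp":[0,0,0],"twist":[0,0,0],"jaw":-1}]'; python3 -m inch '[{"dp":[-3,0,2.5],"twist":[0,0,0],"jaw":-1},{"dp":[-3,0,2.5],"twist":[0,0,0],"jaw":-1},{"dp":[-2,0,2],"twist":[0,0,0],"jaw":-1},{"dp":[0,0,0],"twist":[0,0,0],"jaw":-1}]'
python3 - <<'E'
from h import *
go((632,249,90))
b=r.grab_frame("side")["color"][130:255,320:440,::-1]
cv2.imwrite("pics/b5.png",cv2.resize(b,None,fx=5,fy=5,interpolation=2)[:600])
E
```

```text
time_s: 16.7
ee_pos: [0.6207, 0.2488, 0.0876]
tool_rot: [0.379, -0.0, 0.925, -0.008]
force: [-0.1, 0.7, -0.1]
gripper_width: -0.002
time_s: 17.1
ee_pos: [0.6301, 0.2489, 0.0873]
tool_rot: [0.378, -0.001, 0.926, -0.008]
force: [0.0, -0.3, -0.0]
gripper_width: -0.0
t 17.1 p [630.1 248.9  87.3] x [-0.714 -0.007 -0.7  ] y [ 0.005  1.    -0.015] z [ 0.7   -0.014 -0.714] F [ 0.  -0.3 -0. ] w -0.0 q [-0.5   0.75 -0.13  2.09  2.19  0.61 -1.11]
-> [632 249  90] dp [-3.2  0.1 -0.6]
```

View pics/b5.png

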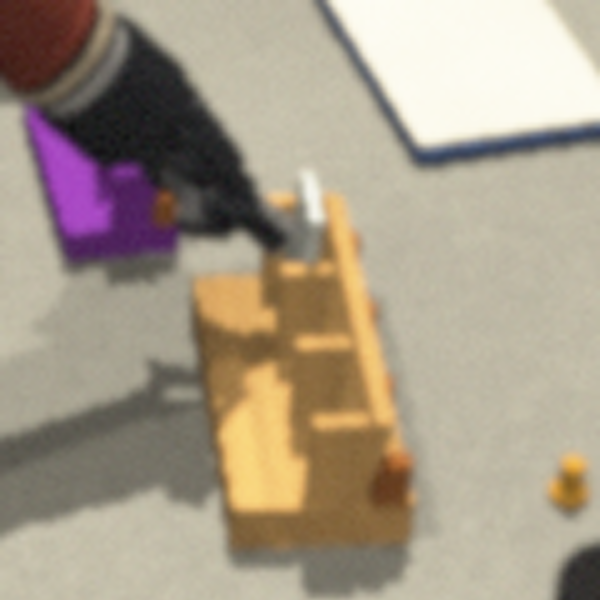

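The plate is upright and looks just past vertical, with its top at (312,190). I'll push further in small steps until I feel the fence.

```bash
python3 -m inch '[{"dp":[-2.5,0,2],"twist":[0,0,0],"jaw":-1},{"dp":[-2.5,0,2],"twist":[0,0,0],"jaw":-1},{"dp":[-2,0,2],"twist":[0,0,0],"jaw":-1},{"dp":[0,0,0],"twist":[0,0,0],"jaw":-1}]'; python3 -m inch '[{"dp":[-1,0,1],"twist":[0,0,0],"jaw":-1},{"dp":[-1,0,1],"twist":[0,0,0],"jaw":-1},{"dp":[0,0,0],"twist":[0,0,0],"jaw":-1}]'
python3 - <<'E'
from h import *
st()
t=np.radians(15)
for nm,a in(("lean",t),("vert",0)):
    for s in(-23,23):
        base=np.array([640.5,248.5+s,32]);u=np.array([np.sin(a),0,np.cos(a)]);n=np.array([-np.cos(a),0,np.sin(a)])
        for k in(0,8):
            p=w2px("side",(base+88*u+k*n)/1000);print(nm,s,k,((p-[320,130])*5+2).round())
E
```

```text
time_s: 17.55
ee_pos: [0.6395, 0.2488, 0.0882]
tool_rot: [0.379, -0.001, 0.926, -0.008]
force: [-0.5, -0.5, -0.1]
gripper_width: 0.0
time_s: 17.85
ee_pos: [0.6419, 0.2489, 0.088]
tool_rot: [0.378, -0.001, 0.926, -0.008]
force: [-0.2, 0.5, 0.1]
gripper_width: 0.0
t 17.85 p [641.9 248.9  88. ] x [-0.714 -0.007 -0.7  ] y [ 0.004  1.    -0.014] z [ 0.7   -0.013 -0.714] F [-0.2  0.5  0.1] w 0.0 q [-0.5   0.75 -0.12  2.06  2.18  0.59 -1.08]
lean -23 0 [354. 222.]
lean -23 8 [341. 219.]
lean 23 0 [342. 173.]
lean 23 8 [329. 171.]
vert -23 0 [315. 218.]
vert -23 8 [301. 219.]
vert 23 0 [304. 170.]
vert 23 8 [290. 170.]
```

```bash
cat >> h.py <<'E'
def stand(s=0):
    "bright plate-top pixels in the b-crop frame (x5, origin 320,130)"
    b=r.grab_frame("side")["color"][130:255,320:440,::-1];cv2.imwrite("pics/last.png",cv2.resize(b,None,fx=5,fy=5,interpolation=2)[:600])
    h=cv2.cvtColor(b,cv2.COLOR_BGR2HSV);m=(h[...,1]<40)&(h[...,2]>190);m[:,:45]=0;m[:33,65:]=0
    n,l,s,c=cv2.connectedComponentsWithStats(m.astype('u1'))
    print([(s[i]*[5,5,5,5,1]).tolist() for i in range(1,n) if s[i,4]>5])
E
python3 -c "
from h import *
stand()"
python3 -m inch '[{"dp":[0,0,-20],"twist":[0,0,0],"jaw":-1},{"dp":[0,0,-40],"twist":[0,0,0],"jaw":-1},{"dp":[0,0,-40],"twist":[0,0,0],"jaw":-1},{"dp":[0,0,0],"twist":[0,0,0],"jaw":-1}]'
python3 -c "
from h import *
stand();st()"
```

```text
[[225, 0, 375, 625, 2955], [225, 245, 30, 15, 8], [395, 250, 55, 50, 42], [370, 270, 20, 20, 7]]
time_s: 18.3
ee_pos: [0.5692, 0.2525, 0.1623]
tool_rot: [0.379, -0.003, 0.925, -0.005]
force: [1.5, -0.3, -0.6]
gripper_width: -0.002
[[225, 25, 220, 205, 677], [450, 175, 25, 20, 9], [445, 195, 50, 50, 34], [485, 190, 20, 15, 6], [245, 225, 10, 25, 7], [565, 260, 35, 50, 23], [515, 270, 20, 20, 6], [555, 305, 25, 35, 12], [585, 335, 15, 15, 6], [550, 345, 20, 35, 9], [565, 355, 35, 65, 40], [515, 375, 35, 25, 12], [505, 405, 25, 20, 10], [560, 430, 40, 25, 11], [465, 445, 20, 30, 8], [455, 485, 20, 20, 7], [225, 495, 320, 130, 595], [525, 535, 35, 30, 14]]
t 18.35 p [570.8 251.7 161.2] x [-0.713 -0.008 -0.702] y [ 0.001  1.    -0.013] z [ 0.702 -0.01  -0.712] F [ 1.  -0.2 -0.3] w -0.0 q [-0.61  0.56 -0.09  2.18  2.01  0.56 -0.99]
```

View pics/last.png

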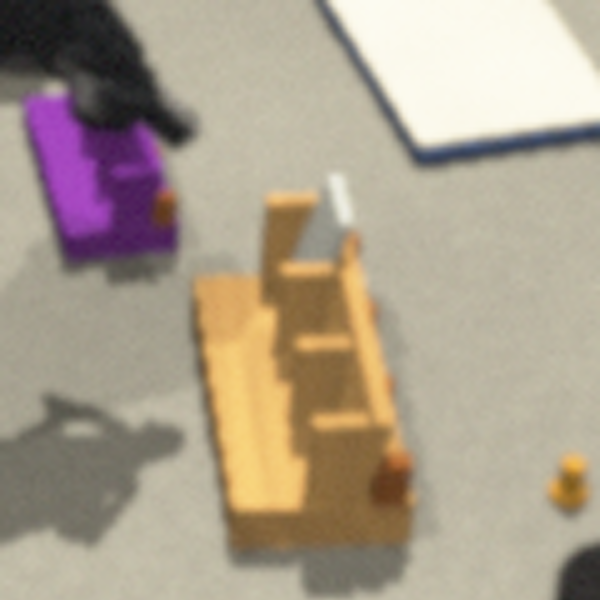

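The plate leans on the fence: its top edge at (330–350, 175–225) matches the predicted lean. Going back for plate 1.

```bash
python3 -m inch '[{"dp":[0,0,0],"twist":[0,7.45,0],"jaw":-1},{"dp":[0,0,0],"twist":[0,7.45,0],"jaw":-1},{"dp":[0,0,0],"twist":[0,7.45,0],"jaw":-1},{"dp":[0,0,0],"twist":[0,7.45,0],"jaw":-1},{"dp":[0,0,0],"twist":[0,7.45,0],"jaw":-1},{"dp":[0,0,0],"twist":[0,7.45,0],"jaw":-1},{"dp":[0,0,0],"twist":[0,0,0],"jaw":0.6},{"dp":[0,0,0],"twist":[0,0,0],"jaw":0.6}]'; python3 -m inch '[{"dp":[0,-20,0],"twist":[0,0,8.14],"jaw":0.6},{"dp":[0,-20,0],"twist":[0,0,8.14],"jaw":0.6},{"dp":[0,0,0],"twist":[0,0,8.14],"jaw":0.6},{"dp":[0,0,0],"twist":[0,0,8.14],"jaw":0.6},{"dp":[0,0,0],"twist":[0,0,8.14],"jaw":0.6},{"dp":[0,0,0],"twist":[0,0,8.14],"jaw":0.6},{"dp":[0,0,0],"twist":[0,0,8.14],"jaw":0.6},{"dp":[0,0,0],"twist":[0,0,8.14],"jaw":0.6},{"dp":[0,0,0],"twist":[0,0,8.14],"jaw":0.6},{"dp":[0,0,0],"twist":[0,0,8.14],"jaw":0.6},{"dp":[0,0,0],"twist":[0,0,8.14],"jaw":0.6},{"dp":[0,0,0],"twist":[0,0,8.14],"jaw":0.6}]'
python3 - <<'E'
from h import *
go(tray(-46,103,160),tray(-46,103,5))
E
```

```text
time_s: 19.15
ee_pos: [0.5766, 0.2277, 0.1531]
tool_rot: [0.18, 0.018, 0.982, -0.045]
force: [-1.0, 1.0, -0.2]
gripper_width: 0.333
time_s: 20.35
ee_pos: [0.5694, 0.1902, 0.1556]
tool_rot: [0.152, 0.751, 0.633, 0.106]
force: [-0.6, -0.8, 0.6]
gripper_width: 0.801
t 20.35 p [569.4 190.2 155.6] x [ 0.175  0.984 -0.033] y [ 0.92  -0.152  0.362] z [ 0.351 -0.094 -0.932] F [-0.6 -0.8  0.6] w 0.801 q [-0.62  0.54  0.2   1.94  0.36  0.42 -0.95]
-> [521.5 -72.3 160. ] dp [-266.8   -2.6    3.6]
-> [521.5 -72.3   5. ] dp [-261.7  -58.8  148. ]
```

```bash
cat >> h.py <<'E'
def rot(yaw,tilt=0):
    "rotvec (deg, tool frame) to the pose with tool x at world yaw, then tilted fwd (+X) by tilt"
    a=np.radians(yaw);x=np.array([np.cos(a),np.sin(a),0]);z=np.array([0,0,-1.]);D=np.c_[x,np.cross(z,x),z]
    D=R.from_euler('y',-tilt,degrees=True).as_matrix()@D
    M=R.from_quat(np.roll(r.get_obs()["tool_rot"],-1)).as_matrix()
    print("rot",np.degrees(R.from_matrix(M.T@D).as_rotvec()).round(2))
E
python3 -c "
from h import *
rot(82.3)"
```

```text
rot [21.21  2.3  -2.02]
```

```bash
python3 -m inch '[{"dp":[0,0,0],"twist":[5.3,0.58,-0.5],"jaw":0.6},{"dp":[0,0,0],"twist":[5.3,0.58,-0.5],"jaw":0.6},{"dp":[0,0,0],"twist":[5.3,0.58,-0.5],"jaw":0.6},{"dp":[0,0,0],"twist":[5.3,0.58,-0.5],"jaw":0.6},{"dp":[0,0,0],"twist":[0,0,0],"jaw":0.6}]'; python3 -m inch '[{"dp":[-40,-2,0],"twist":[0,0,0],"jaw":0.6},{"dp":[-40,-2,0],"twist":[0,0,0],"jaw":0.6},{"dp":[-40,-2,0],"twist":[0,0,0],"jaw":0.6},{"dp":[-40,-2,0],"twist":[0,0,0],"jaw":0.6},{"dp":[-40,-2,0],"twist":[0,0,0],"jaw":0.6},{"dp":[-40,-2,0],"twist":[0,0,0],"jaw":0.6},{"dp":[0,0,0],"twist":[0,0,0],"jaw":0.6},{"dp":[0,0,0],"twist":[0,0,0],"jaw":0.6}]'
python3 - <<'E'
from h import *
go(tray(-46,103,150),tray(-46,103,5));rot(82.3)
b=r.grab_frame("side")["color"][240:370,300:430,::-1]
cv2.imwrite("pics/c1.png",cv2.resize(b,None,fx=4,fy=4,interpolation=2))
E
```

```text
time_s: 20.85
ee_pos: [0.5728, 0.1874, 0.1551]
tool_rot: [0.002, 0.753, 0.658, -0.001]
force: [0.5, 0.0, -0.1]
gripper_width: 0.804
time_s: 21.65
ee_pos: [0.5263, -0.0467, 0.1557]
tool_rot: [0.0, 0.752, 0.659, -0.001]
force: [1.0, 1.4, 0.3]
gripper_width: 0.803
t 21.65 p [526.3 -46.7 155.7] x [ 0.132  0.991 -0.002] y [ 0.991 -0.132 -0.001] z [-0.001 -0.002 -1.   ] F [1.  1.4 0.3] w 0.803 q [ 0.14  0.52 -0.15  1.86  0.11  0.76 -0.19]
-> [521.5 -72.3 150. ] dp [-26.   -1.4   5.7]
-> [521.5 -72.3   5. ] dp [-25.7  -1.3 150.7]
rot [-0.03  0.1   0.13]
```

```bash
cat >> h.py <<'E'
def whites(cam_,z,box,sat=40,val=185,amin=40):
    im=r.grab_frame(cam_)["color"];h=cv2.cvtColor(im,cv2.COLOR_RGB2HSV);m=((h[...,1]<sat)&(h[...,2]>val)).astype('u1')
    x0,y0,x1,y1=box;q=np.zeros_like(m);q[y0:y1,x0:x1]=m[y0:y1,x0:x1]
    n,l,s,c=cv2.connectedComponentsWithStats(q)
    t=np.radians(TY);X=np.array([np.cos(t),np.sin(t)]);Y=np.array([-X[1],X[0]])
    for i in range(1,n):
        if s[i,4]<amin: continue
        ct=max(cv2.findContours((l==i).astype('u1'),0,2)[0],key=cv2.contourArea)[:,0]
        w=np.array([px2w(cam_,p,z)[:2]*1000 for p in ct],'f4');e=cv2.minAreaRect(w)
        d=np.array(e[0])-TC;print(cam_,"px",c[i].round(),"n",s[i,4],"world",np.round(e[0],1),"tray",(d@X).round(1),(d@Y).round(1),"size",np.round(e[1],1),"ang",round(e[2],1))
E
python3 -c "
from h import *
whites('side',.022,(312,255,422,350),60,190)
whites('top',.022,(335,165,440,255),60,190)"
```

```text
side px [363. 309.] n 5369 world [ 548.5 -150.1] tray -8.8 29.5 size [273.2 288.8] ang 79.7
side px [350. 281.] n 355 world [518. -94.] tray -46.5 81.0 size [71.8 44.2] ang 83.8
top px [408. 209.] n 1934 world [ 551.1 -235. ] tray 5.1 -54.3 size [112.4 212.7] ang 86.9
```

```bash
python3 -m inch '[{"dp":[-25.5,-1.4,35],"twist":[0,0,0],"jaw":0.6},{"dp":[0,0,40],"twist":[0,0,0],"jaw":0.6},{"dp":[0,0,40],"twist":[0,0,0],"jaw":0.6},{"dp":[0,0,25],"twist":[0,0,0],"jaw":0.6},{"dp":[0,0,10],"twist":[0,0,0],"jaw":0.6},{"dp":[0,0,0],"twist":[0,0,0],"jaw":0.6},{"dp":[0,0,0],"twist":[0,0,0],"jaw":0.6}]'
python3 -c "
from h import *
go(tray(-46,103,5))"
```

```text
time_s: 22.5
ee_pos: [0.5243, -0.0707, 0.0072]
tool_rot: [0.0, 0.751, 0.66, 0.001]
force: [0.1, 0.7, 0.5]
gripper_width: 0.798
t 22.5 p [524.3 -70.7   7.2] x [0.129 0.992 0.001] y [ 0.992 -0.129  0.002] z [ 0.002  0.001 -1.   ] F [0.1 0.7 0.5] w 0.798 q [ 0.16  0.76 -0.1   1.97  0.16  0.42 -0.19]
-> [521.5 -72.3   5. ] dp [-1.9 -2.6  2.1]
```

```bash
python3 -m inch '[{"dp":[-2,-2.5,2],"twist":[0,0,0],"jaw":-1},{"dp":[0,0,0],"twist":[0,0,0],"jaw":-1},{"dp":[0,0,0],"twist":[0,0,0],"jaw":-1},{"dp":[0,0,0],"twist":[0,0,0],"jaw":-1},{"dp":[0,0,0],"twist":[0,0,0],"jaw":-1},{"dp":[0,0,0],"twist":[0,0,0],"jaw":-1}]' && python3 -m inch '[{"dp":[0,0,-10],"twist":[0,0,0],"jaw":-1},{"dp":[0,0,-20],"twist":[0,0,0],"jaw":-1},{"dp":[0,0,-40],"twist":[0,0,0],"jaw":-1},{"dp":[0,0,-40],"twist":[0,0,0],"jaw":-1},{"dp":[0,0,-40],"twist":[0,0,0],"jaw":-1},{"dp":[0,0,0],"twist":[0,0,0],"jaw":-1}]'
python3 -m inch '[{"dp":[0,0,0],"twist":[0,0,-8.14],"jaw":-1},{"dp":[0,0,0],"twist":[0,0,-8.14],"jaw":-1},{"dp":[0,0,0],"twist":[0,0,-8.14],"jaw":-1},{"dp":[0,0,0],"twist":[0,0,-8.14],"jaw":-1},{"dp":[0,0,0],"twist":[0,0,-8.14],"jaw":-1},{"dp":[0,0,0],"twist":[0,0,-8.14],"jaw":-1},{"dp":[0,0,0],"twist":[0,0,-8.14],"jaw":-1},{"dp":[0,0,0],"twist":[0,0,-8.14],"jaw":-1},{"dp":[0,0,0],"twist":[0,0,-8.14],"jaw":-1},{"dp":[0,0,0],"twist":[0,0,-8.14],"jaw":-1},{"dp":[0,0,0],"twist":[0,0,-8.14],"jaw":-1},{"dp":[0,0,0],"twist":[0,0,-8.14],"jaw":-1}]'
python3 -c "
from h import *
go((542,182.5,140),(542,182.5,33));rot(180)"
```

```text
time_s: 23.1
ee_pos: [0.521, -0.0736, 0.0057]
tool_rot: [0.0, 0.752, 0.659, 0.001]
force: [-2.1, 0.5, 6.4]
gripper_width: 0.519
time_s: 23.7
ee_pos: [0.5244, -0.0736, 0.1604]
tool_rot: [0.005, 0.752, 0.659, 0.005]
force: [0.8, -0.3, -0.6]
gripper_width: 0.522
time_s: 24.9
ee_pos: [0.5197, -0.0736, 0.1539]
tool_rot: [-0.001, -0.004, 1.0, 0.0]
force: [-0.4, -0.4, -1.9]
gripper_width: 0.521
t 24.9 p [519.7 -73.6 153.9] x [-1.    -0.008  0.001] y [-0.008  1.     0.001] z [-0.001  0.001 -1.   ] F [-0.4 -0.4 -1.9] w 0.521 q [ 0.52  0.59 -0.64  1.87  0.46  0.84  1.22]
-> [542.  182.5 140. ] dp [-24.4 255.9  14. ]
-> [542.  182.5  33. ] dp [-24.6 255.9 121. ]
rot [ 0.03 -0.06  0.49]
```

```bash
python3 -m inch '[{"dp":[-3.5,42,0],"twist":[0,0,0.5],"jaw":-1},{"dp":[-3.5,42,0],"twist":[0,0,0],"jaw":-1},{"dp":[-3.5,42,0],"twist":[0,0,0],"jaw":-1},{"dp":[-3.5,42,0],"twist":[0,0,0],"jaw":-1},{"dp":[-3.5,42,0],"twist":[0,0,0],"jaw":-1},{"dp":[-3.5,42,0],"twist":[0,0,0],"jaw":-1},{"dp":[0,4,20],"twist":[0,0,0],"jaw":-1},{"dp":[0,0,40],"twist":[0,0,0],"jaw":-1},{"dp":[0,0,40],"twist":[0,0,0],"jaw":-1},{"dp":[0,0,15],"twist":[0,0,0],"jaw":-1},{"dp":[0,0,0],"twist":[0,0,0],"jaw":-1},{"dp":[0,0,0],"twist":[0,0,0],"jaw":-1}]'
python3 -c "
from h import *
go((566,183,27),(567,183,24));rot(180)
whites('side',.053,(330,150,400,240),40,195)"
```

```text
time_s: 26.1
ee_pos: [0.5434, 0.1832, 0.0405]
tool_rot: [0.001, 0.003, 1.0, 0.001]
force: [-0.1, -0.2, -0.8]
gripper_width: 0.516
t 26.1 p [543.4 183.2  40.5] x [-1.     0.006 -0.002] y [0.006 1.    0.002] z [ 0.002  0.002 -1.   ] F [-0.1 -0.2 -0.8] w 0.516 q [-0.06  0.8  -0.5   1.82  0.58  0.67  0.67]
-> [566 183  27] dp [-22.5  -0.1  13.6]
-> [567 183  24] dp [-23.5  -0.1  16.6]
rot [ 0.12  0.1  -0.34]
side px [381. 163.] n 761 world [660.1 344.5] tray 35.5 534.6 size [187.7 111. ] ang 75.6
side px [335. 207.] n 498 world [507.5 174.7] tray -93.0 345.9 size [209.1  39.4] ang 85.6
side px [365. 202.] n 174 world [588.2 182.5] tray -14.1 364.4 size [39.7 52.5] ang 87.4
```

```bash
python3 -m inch '[{"dp":[-10,0,7],"twist":[0,0,0],"jaw":-1},{"dp":[-12,0,7],"twist":[0,0,0],"jaw":-1},{"dp":[-1,0,2],"twist":[0,0,0],"jaw":-1},{"dp":[-1,0,0.5],"twist":[0,0,0],"jaw":-1},{"dp":[0,0,0],"twist":[0,0,0],"jaw":-1}]'
python3 -m inch '[{"dp":[-1,0,0.5],"twist":[0,0,0],"jaw":-1},{"dp":[-1,0,0.5],"twist":[0,0,0],"jaw":-1},{"dp":[0,0,0],"twist":[0,0,0],"jaw":-1}]'
```

```text
time_s: 26.65
ee_pos: [0.5676, 0.1826, 0.0238]
tool_rot: [0.001, 0.003, 1.0, 0.001]
force: [1.7, 0.2, 0.3]
gripper_width: 0.522
time_s: 26.95
ee_pos: [0.5674, 0.1826, 0.0236]
tool_rot: [-0.001, 0.003, 1.0, -0.0]
force: [-3.0, -2.7, 9.3]
gripper_width: 0.52
```

```bash
python3 -m inch '[{"dp":[0,0,0],"twist":[0,0,0],"jaw":0.6},{"dp":[0,0,0],"twist":[0,0,0],"jaw":0.6},{"dp":[0,0,0],"twist":[0,0,0],"jaw":0.6},{"dp":[0,0,-15],"twist":[0,0,0],"jaw":0.6},{"dp":[0,0,-35],"twist":[0,0,0],"jaw":0.6},{"dp":[30,0,-30],"twist":[0,0,0],"jaw":-1},{"dp":[40,0,0],"twist":[0,0,0],"jaw":-1},{"dp":[0,0,0],"twist":[0,0,0],"jaw":-1}]' && python3 -m inch '[{"dp":[0,0,0],"twist":[0,-4.5,0],"jaw":-1},{"dp":[0,0,0],"twist":[0,-4.5,0],"jaw":-1},{"dp":[0,0,0],"twist":[0,-4.5,0],"jaw":-1},{"dp":[0,0,0],"twist":[0,-4.5,0],"jaw":-1},{"dp":[0,0,0],"twist":[0,-4.5,0],"jaw":-1},{"dp":[0,0,0],"twist":[0,-4.5,0],"jaw":-1},{"dp":[0,0,0],"twist":[0,-4.5,0],"jaw":-1},{"dp":[0,0,0],"twist":[0,-4.5,0],"jaw":-1},{"dp":[0,0,0],"twist":[0,-4.5,0],"jaw":-1},{"dp":[0,0,0],"twist":[0,-4.5,0],"jaw":-1},{"dp":[0,0,0],"twist":[0,0,0],"jaw":-1}]'
python3 -c "
from h import *
go((500,183,50),(500,183,14));rot(180,45)
whites('side',.040,(330,150,400,240),40,195)"
```

```text
time_s: 27.75
ee_pos: [0.4922, 0.1832, 0.1033]
tool_rot: [-0.002, -0.0, 1.0, -0.001]
force: [-0.2, 0.4, -0.6]
gripper_width: 0.295
time_s: 28.85
ee_pos: [0.4951, 0.1693, 0.0962]
tool_rot: [0.28, 0.003, 0.96, -0.025]
force: [-0.5, -0.0, -0.3]
gripper_width: 0.004
t 28.85 p [495.1 169.3  96.2] x [-0.843 -0.008 -0.538] y [ 0.02   0.999 -0.046] z [ 0.538 -0.05  -0.841] F [-0.5 -0.  -0.3] w 0.004 q [-0.46  0.58 -0.15  2.35  2.09  0.49 -1.05]
-> [500 183  50] dp [20.7 15.9 40.8]
-> [500 183  14] dp [40.  17.5 71.1]
rot [ -2.78 -12.41   0.76]
side px [374. 159.] n 694 world [649.2 384.7] tray 19.3 573.0 size [130.4 145. ] ang 87.9
side px [364. 206.] n 279 world [587.3 175.8] tray -14.1 357.6 size [48.2 75.8] ang 87.4
side px [342. 234.] n 187 world [517.7  72.3] tray -69.2 245.8 size [56.  65.4] ang 87.2
```

```bash
python3 -m inch '[{"dp":[0,0,0],"twist":[-0.9,-4.2,0.2],"jaw":-1},{"dp":[0,0,0],"twist":[-0.9,-4.2,0.2],"jaw":-1},{"dp":[0,0,0],"twist":[-0.9,-4.2,0.2],"jaw":-1},{"dp":[0,0,0],"twist":[0,0,0],"jaw":-1},{"dp":[0,0,0],"twist":[0,0,0],"jaw":-1}]'
python3 - <<'E'
from h import *
go((500,183,32),(500,183,14));rot(180,45)
b=r.grab_frame("side")["color"][130:255,320:440,::-1];cv2.imwrite("pics/d1.png",cv2.resize(b,None,fx=5,fy=5,interpolation=2)[:600])
E
```

```text
time_s: 29.4
ee_pos: [0.5005, 0.181, 0.0776]
tool_rot: [0.335, -0.016, 0.942, -0.018]
force: [-0.2, -1.7, 0.4]
gripper_width: -0.003
t 29.4 p [500.5 181.   77.6] x [-0.775 -0.042 -0.631] y [-0.018  0.999 -0.044] z [ 0.632 -0.023 -0.775] F [-0.2 -1.7  0.4] w -0.003 q [-0.17  0.76 -0.66  2.41  2.12  0.97 -1.03]
-> [500 183  32] dp [29.1  4.  34.9]
-> [500 183  14] dp [40.4  4.8 48.8]
rot [-1.2  -5.81  2.48]
```

View pics/d1.png

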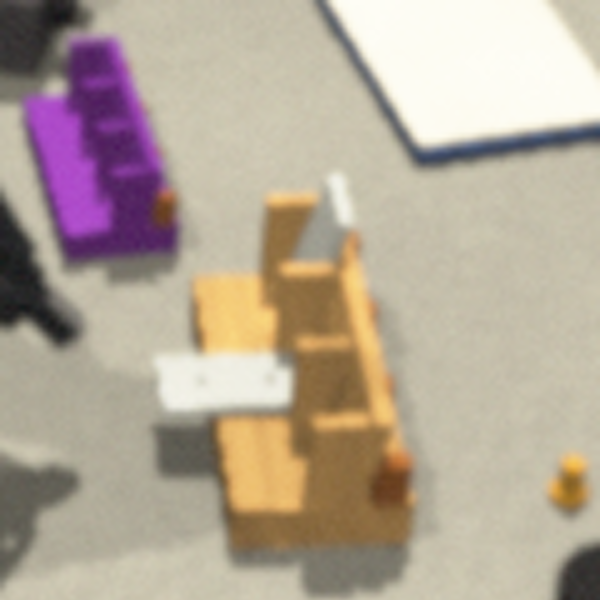

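The second plate lies squarely in the middle bay at (157–295, 353–410), and the first is still leaning. The tilt is close to joint 4's limit, so I'll move outward and then finish tilting.

```bash
python3 -c "
from h import *
go((520,183,40))"; python3 -m inch '[{"dp":[1,0.5,11],"twist":[0,0,0],"jaw":-1},{"dp":[1,0.5,11],"twist":[0,0,0],"jaw":-1},{"dp":[1,0.5,11],"twist":[0,0,0],"jaw":-1},{"dp":[2,0.5,10],"twist":[0,0,0],"jaw":-1},{"dp":[0,0,0],"twist":[-0.6,-2.9,1.2],"jaw":-1},{"dp":[0,0,0],"twist":[-0.6,-2.9,1.2],"jaw":-1},{"dp":[0,0,0],"twist":[0,0,0],"jaw":-1},{"dp":[0,0,0],"twist":[0,0,0],"jaw":-1}]'
python3 -c "
from h import *
go((520,183,14),(555,183,14));rot(180,45)"
```

```text
t 29.45 p [500.9 180.9  78.5] x [-0.773 -0.043 -0.633] y [-0.019  0.999 -0.046] z [ 0.634 -0.024 -0.773] F [0.2 0.4 0.4] w 0.002 q [-0.17  0.76 -0.66  2.41  2.12  0.97 -1.03]
-> [520 183  40] dp [ 9.4  3.5 41.8]
time_s: 30.25
ee_pos: [0.5253, 0.1846, 0.0399]
tool_rot: [0.38, -0.002, 0.925, 0.001]
force: [-0.3, 0.1, 0.9]
gripper_width: 0.002
t 30.25 p [525.3 184.6  39.9] x [-0.711 -0.002 -0.704] y [-0.003  1.    -0.   ] z [ 0.704  0.002 -0.711] F [-0.3  0.1  0.9] w 0.002 q [-0.05  1.01 -0.85  2.42  2.24  1.32 -1.06]
-> [520 183  14] dp [22.  -1.5 14.7]
-> [555 183  14] dp [-2.9 -1.7 39.3]
rot [ 0.13 -0.29  0.14]
```

```bash
python3 -m inch '[{"dp":[9,-0.8,9],"twist":[0,0,0],"jaw":-1},{"dp":[9,-0.8,9],"twist":[0,0,0],"jaw":-1},{"dp":[0,0,0],"twist":[0,0,0],"jaw":-1}]'
python3 -c "
from h import *
go((540,183,14),(556,183,14));rot(180,45)"
```

```text
time_s: 30.55
ee_pos: [0.5264, 0.1827, 0.0163]
tool_rot: [0.383, -0.002, 0.924, -0.001]
force: [1.1, -0.7, 1.2]
gripper_width: 0.001
t 30.55 p [526.4 182.7  16.3] x [-0.707 -0.005 -0.707] y [-0.004  1.    -0.003] z [ 0.707  0.    -0.707] F [ 1.1 -0.7  1.2] w 0.001 q [-0.04  1.09 -0.86  2.42  2.29  1.4  -1.06]
-> [540 183  14] dp [-8.   0.3 11.3]
-> [556 183  14] dp [-19.3   0.2  22.6]
rot [0.02 0.01 0.3 ]
```

Now the same push: under, up and towards the fence.

```bash
python3 -m inch '[{"dp":[-5.5,0,7],"twist":[0,0,0],"jaw":-1},{"dp":[-7,0,8],"twist":[0,0,0],"jaw":-1},{"dp":[-7,0,7.5],"twist":[0,0,0],"jaw":-1},{"dp":[0,0,0],"twist":[0,0,0],"jaw":-1}]'
python3 -c "
from h import *
go((556,183,14),(562,183,38),(578.7,183,62))"
```

```text
time_s: 30.95
ee_pos: [0.5574, 0.1826, 0.015]
tool_rot: [0.384, -0.001, 0.923, -0.0]
force: [-0.9, 0.7, -0.4]
gripper_width: 0.002
t 30.95 p [557.4 182.6  15. ] x [-0.706 -0.001 -0.709] y [-0.001  1.    -0.001] z [ 0.709  0.    -0.706] F [-0.9  0.7 -0.4] w 0.002 q [-0.    1.08 -0.85  2.35  2.31  1.33 -0.98]
-> [556 183  14] dp [ 1.7  0.4 -0.3]
-> [562 183  38] dp [-19.5   0.4 -12.9]
-> [578.7 183.   62. ] dp [-48.3   0.3 -18. ]
```

```bash
python3 -m inch '[{"dp":[-10,0,-6.5],"twist":[0,0,0],"jaw":-1},{"dp":[-10,0,-6.5],"twist":[0,0,0],"jaw":-1},{"dp":[-9.6,0,-1.7],"twist":[0,0,0],"jaw":-1},{"dp":[-9.6,0,-1.7],"twist":[0,0,0],"jaw":-1},{"dp":[-9.6,0,-1.7],"twist":[0,0,0],"jaw":-1},{"dp":[-9,0,0.4],"twist":[0,0,0],"jaw":-1},{"dp":[-9,0,0.4],"twist":[0,0,0],"jaw":-1},{"dp":[-9,0,0.4],"twist":[0,0,0],"jaw":-1},{"dp":[0,0,0],"twist":[0,0,0],"jaw":-1}]'
python3 -c "
from h import *
go((599,183,81),(621,183,89),(632,183,88),(642,183,88));rot(180,45)"
```

```text
time_s: 31.85
ee_pos: [0.5988, 0.1833, 0.0809]
tool_rot: [0.384, -0.001, 0.923, 0.0]
force: [-1.5, 0.6, 0.4]
gripper_width: -0.004
t 31.85 p [598.8 183.3  80.9] x [-0.705 -0.002 -0.709] y [-0.002  1.    -0.   ] z [ 0.709  0.001 -0.705] F [-1.5  0.6  0.4] w -0.004 q [ 0.07  0.92 -0.9   2.24  2.18  1.13 -0.81]
-> [599 183  81] dp [-0.2 -0.3  0.1]
-> [621 183  89] dp [-21.4  -0.3  10. ]
-> [632 183  88] dp [-28.4  -0.3  18.5]
-> [642 183  88] dp [-35.5  -0.4  25.6]
rot [0.07 0.14 0.09]
```

```bash
python3 -m inch '[{"dp":[-7,0,3.3],"twist":[0,0,0],"jaw":-1},{"dp":[-7,0,3.3],"twist":[0,0,0],"jaw":-1},{"dp":[-7,0,3.3],"twist":[0,0,0],"jaw":-1},{"dp":[-3.5,0,4],"twist":[0,0,0],"jaw":-1},{"dp":[-3.5,0,4],"twist":[0,0,0],"jaw":-1},{"dp":[-3.5,0,3.5],"twist":[0,0,0],"jaw":-1},{"dp":[-3.5,0,3.5],"twist":[0,0,0],"jaw":-1},{"dp":[0,0,0],"twist":[0,0,0],"jaw":-1}]'; python3 -m inch '[{"dp":[0,0,-20],"twist":[0,0,0],"jaw":-1},{"dp":[0,0,-40],"twist":[0,0,0],"jaw":-1},{"dp":[0,0,-40],"twist":[0,0,0],"jaw":-1},{"dp":[0,0,0],"twist":[0,0,0],"jaw":-1}]'
cat >> h.py <<'E'
def leancheck(save):
    im=r.grab_frame("side")["color"];cv2.imwrite("pics/"+save,cv2.resize(im[130:255,320:440,::-1],None,fx=5,fy=5,interpolation=2)[:600])
    h=cv2.cvtColor(im,cv2.COLOR_RGB2HSV);t=np.radians(15)
    for dy in(66,0,-66):
        for nm,a in(("lean",t),("vert",0)):
            o=[]
            for s in(-18,0,18):
                u=np.array([np.sin(a),0,np.cos(a)]);n=np.array([-np.cos(a),0,np.sin(a)])
                p=w2px("side",(np.array([640.5,FF[1]+dy+s,32])+88*u+4*n)/1000).round().astype(int);o.append(h[p[1],p[0],1:].tolist())
            print(dy,nm,"SV",o)
E
python3 -c "
from h import *
st();leancheck('e1.png')"
```

```text
time_s: 32.65
ee_pos: [0.6402, 0.1834, 0.0867]
tool_rot: [0.383, -0.002, 0.924, 0.0]
force: [-0.0, 0.3, -0.1]
gripper_width: 0.001
time_s: 33.05
ee_pos: [0.5662, 0.1859, 0.1608]
tool_rot: [0.384, -0.005, 0.923, 0.002]
force: [0.9, 0.4, -0.4]
gripper_width: 0.004
t 33.05 p [566.2 185.9 160.8] x [-0.705 -0.008 -0.709] y [-0.011  1.    -0.   ] z [ 0.709  0.008 -0.705] F [ 0.9  0.4 -0.4] w 0.004 q [ 0.1   0.72 -0.97  2.28  2.    1.03 -0.73]
66 lean SV [[13, 234], [15, 240], [14, 236]]
66 vert SV [[109, 143], [73, 223], [35, 203]]
0 lean SV [[14, 242], [12, 241], [41, 229]]
0 vert SV [[100, 143], [117, 233], [19, 159]]
-66 lean SV [[108, 232], [102, 224], [119, 190]]
-66 vert SV [[135, 138], [121, 228], [21, 159]]
```

Both plates read bright exactly at the leaning position. Next, untilt and go to shut the left cover.

```bash
python3 -m inch '[{"dp":[0,0,-5],"twist":[0,4.5,0],"jaw":-1},{"dp":[0,0,-5],"twist":[0,4.5,0],"jaw":-1},{"dp":[0,0,0],"twist":[0,4.5,0],"jaw":-1},{"dp":[0,0,0],"twist":[0,4.5,0],"jaw":-1},{"dp":[0,0,0],"twist":[0,4.5,0],"jaw":-1},{"dp":[0,0,0],"twist":[0,4.5,0],"jaw":-1},{"dp":[0,0,0],"twist":[0,4.5,0],"jaw":-1},{"dp":[0,0,0],"twist":[0,4.5,0],"jaw":-1},{"dp":[0,0,0],"twist":[0,4.5,0],"jaw":-1},{"dp":[0,0,0],"twist":[0,4.5,0],"jaw":-1},{"dp":[0,0,0],"twist":[0,0,0],"jaw":0.6},{"dp":[0,0,0],"twist":[0,0,0],"jaw":0.6}]'; python3 -c "
from h import *
st();rot(82.3)"
```

```text
time_s: 34.3
ee_pos: [0.5621, 0.1829, 0.1634]
tool_rot: [-0.001, -0.002, 1.0, -0.001]
force: [-1.0, -0.1, -0.1]
gripper_width: 0.335
t 34.3 p [562.1 182.9 163.4] x [-1.    -0.003  0.001] y [-0.003  1.    -0.002] z [-0.001 -0.002 -1.   ] F [-1.  -0.1 -0.1] w 0.335 q [ 0.25  0.84 -1.11  1.66  0.81  1.17  0.5 ]
rot [-1.300e-01  2.000e-02  9.787e+01]
```

```bash
python3 -m inch '[{"dp":[0,-20,0],"twist":[0,0,8.15],"jaw":0.6},{"dp":[0,-20,0],"twist":[0,0,8.15],"jaw":0.6},{"dp":[0,0,0],"twist":[0,0,8.15],"jaw":0.6},{"dp":[0,0,0],"twist":[0,0,8.15],"jaw":0.6},{"dp":[0,0,0],"twist":[0,0,8.15],"jaw":0.6},{"dp":[0,0,0],"twist":[0,0,8.15],"jaw":0.6},{"dp":[0,0,0],"twist":[0,0,8.15],"jaw":0.6},{"dp":[0,0,0],"twist":[0,0,8.15],"jaw":0.6},{"dp":[0,0,0],"twist":[0,0,8.15],"jaw":0.6},{"dp":[0,0,0],"twist":[0,0,8.15],"jaw":0.6},{"dp":[0,0,0],"twist":[0,0,8.15],"jaw":0.6},{"dp":[0,0,0],"twist":[0,0,8.15],"jaw":0.6}]'; python3 -c "
from h import *
rot(82.3);go((554.3,-172.5,120),(554.3,-172.5,52))"
```

```text
time_s: 35.5
ee_pos: [0.5581, 0.1436, 0.1647]
tool_rot: [0.001, 0.754, 0.657, -0.001]
force: [-0.9, 0.5, -0.1]
gripper_width: 0.799
rot [-0.    0.13 -0.12]
t 35.5 p [558.1 143.6 164.7] x [ 0.136  0.991 -0.002] y [ 0.991 -0.136 -0.   ] z [-0.    -0.002 -1.   ] F [-0.9  0.5 -0.1] w 0.799 q [ 0.13  0.66 -0.69  1.71  0.5   0.95 -0.89]
-> [ 554.3 -172.5  120. ] dp [-313.6   39.2   45.4]
-> [ 554.3 -172.5   52. ] dp [-313.4   39.2  113.4]
```

```bash
python3 -m inch '[{"dp":[-44,5.6,0],"twist":[0,0,0],"jaw":0.6},{"dp":[-44,5.6,0],"twist":[0,0,0],"jaw":0.6},{"dp":[-44,5.6,0],"twist":[0,0,0],"jaw":0.6},{"dp":[-44,5.6,0],"twist":[0,0,0],"jaw":0.6},{"dp":[-44,5.6,0],"twist":[0,0,0],"jaw":0.6},{"dp":[-44,5.6,0],"twist":[0,0,0],"jaw":0.6},{"dp":[-44,5.6,0],"twist":[0,0,0],"jaw":0.6},{"dp":[0,0,25],"twist":[0,0,0],"jaw":0.6},{"dp":[0,0,20],"twist":[0,0,0],"jaw":0.6},{"dp":[0,0,0],"twist":[0,0,0],"jaw":0.6}]'; python3 -c "
from h import *
rot(82.3);go((554.3,-172.5,52))"
```

```text
time_s: 36.5
ee_pos: [0.5544, -0.1669, 0.1175]
tool_rot: [-0.002, 0.752, 0.659, -0.003]
force: [-0.0, 0.8, 1.2]
gripper_width: 0.799
rot [-0.39  0.09  0.16]
t 36.5 p [ 554.4 -166.9  117.5] x [ 0.131  0.991 -0.002] y [ 0.991 -0.131 -0.007] z [-0.007 -0.001 -1.   ] F [-0.   0.8  1.2] w 0.799 q [ 0.66  0.73 -0.68  1.74  0.57  0.88 -0.4 ]
-> [ 554.3 -172.5   52. ] dp [-5.5  1.1 65.5]
```

```bash
python3 -m inch '[{"dp":[-5.5,1,30],"twist":[0,0,0],"jaw":0.6},{"dp":[0,0,35],"twist":[0,0,0],"jaw":0.6},{"dp":[0,0,0],"twist":[0,0,0],"jaw":0.6},{"dp":[0,0,0],"twist":[0,0,0],"jaw":-1},{"dp":[0,0,0],"twist":[0,0,0],"jaw":-1},{"dp":[0,0,0],"twist":[0,0,0],"jaw":-1},{"dp":[0,0,0],"twist":[0,0,0],"jaw":-1},{"dp":[0,0,0],"twist":[0,0,0],"jaw":-1},{"dp":[0,0,0],"twist":[0,0,0],"jaw":-1}]'; python3 -m inch '[{"dp":[15,0,0],"twist":[0,0,0],"jaw":-1},{"dp":[15,0,0],"twist":[0,0,0],"jaw":-1},{"dp":[15,0,0],"twist":[0,0,0],"jaw":-1},{"dp":[15,0,0],"twist":[0,0,0],"jaw":-1},{"dp":[15,0,0],"twist":[0,0,0],"jaw":-1},{"dp":[15,0,0],"twist":[0,0,0],"jaw":-1},{"dp":[6,0,0],"twist":[0,0,0],"jaw":-1},{"dp":[2,0,0],"twist":[0,0,0],"jaw":-1},{"dp":[2,0,0],"twist":[0,0,0],"jaw":-1},{"dp":[0,0,0],"twist":[0,0,0],"jaw":-1}]'; python3 -c "
from h import *
rot(82.3);go(tray(0,114,52))"
```

```text
time_s: 37.4
ee_pos: [0.5544, -0.1717, 0.057]
tool_rot: [-0.002, 0.752, 0.659, -0.003]
force: [-7.9, 1.2, 9.8]
gripper_width: 0.221
time_s: 38.4
ee_pos: [0.568, -0.0725, 0.057]
tool_rot: [-0.001, 0.752, 0.659, -0.003]
force: [-7.9, 0.2, 9.3]
gripper_width: 0.221
rot [-0.33  0.18  0.17]
t 38.4 p [568.  -72.5  57. ] x [ 0.131  0.991 -0.003] y [ 0.991 -0.131 -0.006] z [-0.006 -0.002 -1.   ] F [-7.9  0.2  9.3] w 0.221 q [ 0.45  0.8  -0.6   1.81  0.64  0.75 -0.63]
-> [568.6 -67.5  52. ] dp [ 5.  -0.1  5. ]
```

```bash
for i in 1; do python3 -m inch '[{"dp":[1.5,0,0],"twist":[0,0,0],"jaw":-1},{"dp":[1.5,0,0],"twist":[0,0,0],"jaw":-1},{"dp":[0,0,0],"twist":[0,0,0],"jaw":-1}]' | egrep 'pos|force'; done; python3 -m inch '[{"dp":[1.5,0,0],"twist":[0,0,0],"jaw":-1},{"dp":[0,0,0],"twist":[0,0,0],"jaw":-1}]' | egrep 'pos|force'; python3 -m inch '[{"dp":[1.5,0,0],"twist":[0,0,0],"jaw":-1},{"dp":[0,0,0],"twist":[0,0,0],"jaw":-1}]' | egrep 'pos|force'
```

```text
ee_pos: [0.5684, -0.0698, 0.057]
force: [-8.1, 0.1, 9.9]
ee_pos: [0.5685, -0.0687, 0.057]
force: [-7.7, -0.2, 9.1]
ee_pos: [0.5685, -0.0687, 0.057]
force: [-8.6, -2.5, 10.6]
```

The left cover reached its stop: 104 mm of travel and force resisting. Next the right cover.

```bash
python3 -m inch '[{"dp":[0,0,0],"twist":[0,0,0],"jaw":0.6},{"dp":[0,0,0],"twist":[0,0,0],"jaw":0.6},{"dp":[0,0,0],"twist":[0,0,0],"jaw":0.6},{"dp":[0,0,-35],"twist":[0,0,0],"jaw":0.6},{"dp":[0,0,-30],"twist":[0,0,0],"jaw":0.6},{"dp":[-43,0,0],"twist":[0,0,0],"jaw":0.6},{"dp":[-43,0,0],"twist":[0,0,0],"jaw":0.6},{"dp":[-43,0,0],"twist":[0,0,0],"jaw":0.6},{"dp":[-43,0,0],"twist":[0,0,0],"jaw":0.6},{"dp":[-43,0,0],"twist":[0,0,0],"jaw":0.6},{"dp":[0,0,0],"twist":[0,0,0],"jaw":0.6},{"dp":[0,0,0],"twist":[0,0,0],"jaw":0.6}]'; python3 -c "
from h import *
rot(82.3);go((538.2,-284,52))"
```

```text
time_s: 40.3
ee_pos: [0.5433, -0.282, 0.12]
tool_rot: [0.0, 0.753, 0.658, -0.0]
force: [0.0, 1.1, 0.8]
gripper_width: 0.8
rot [ 0.    0.04 -0.07]
t 40.3 p [ 543.3 -282.   120. ] x [ 0.135  0.991 -0.001] y [ 0.991 -0.135  0.   ] z [-0.    -0.001 -1.   ] F [0.  1.1 0.8] w 0.8 q [ 0.84  0.77 -0.68  1.65  0.58  0.93 -0.2 ]
-> [ 538.2 -284.    52. ] dp [-2.7 -4.8 68. ]
```

```bash
python3 -m inch '[{"dp":[-2.5,-4.5,30],"twist":[0,0,0],"jaw":0.6},{"dp":[0,0,36],"twist":[0,0,0],"jaw":0.6},{"dp":[0,0,0],"twist":[0,0,0],"jaw":0.6},{"dp":[0,0,0],"twist":[0,0,0],"jaw":-1},{"dp":[0,0,0],"twist":[0,0,0],"jaw":-1},{"dp":[0,0,0],"twist":[0,0,0],"jaw":-1},{"dp":[0,0,0],"twist":[0,0,0],"jaw":-1},{"dp":[0,0,0],"twist":[0,0,0],"jaw":-1},{"dp":[0,0,0],"twist":[0,0,0],"jaw":-1}]'; python3 -m inch '[{"dp":[15,0,0],"twist":[0,0,0],"jaw":-1},{"dp":[15,0,0],"twist":[0,0,0],"jaw":-1},{"dp":[15,0,0],"twist":[0,0,0],"jaw":-1},{"dp":[15,0,0],"twist":[0,0,0],"jaw":-1},{"dp":[15,0,0],"twist":[0,0,0],"jaw":-1},{"dp":[12,0,0],"twist":[0,0,0],"jaw":-1},{"dp":[5,0,0],"twist":[0,0,0],"jaw":-1},{"dp":[0,0,0],"twist":[0,0,0],"jaw":-1}]'; python3 -m inch '[{"dp":[2,0,0],"twist":[0,0,0],"jaw":-1},{"dp":[1,0,0],"twist":[0,0,0],"jaw":-1},{"dp":[0,0,0],"twist":[0,0,0],"jaw":-1}]'; python3 -c "
from h import *
go(tray(0,-10,52))"
```

```text
time_s: 41.2
ee_pos: [0.5393, -0.2824, 0.0564]
tool_rot: [0.001, 0.752, 0.659, -0.0]
force: [-1.3, 0.8, 5.6]
gripper_width: 0.22
time_s: 42.0
ee_pos: [0.5519, -0.1899, 0.0564]
tool_rot: [0.001, 0.752, 0.659, 0.0]
force: [-1.4, 1.7, 8.7]
gripper_width: 0.218
time_s: 42.3
ee_pos: [0.5521, -0.1887, 0.0563]
tool_rot: [0.002, 0.752, 0.659, -0.0]
force: [-3.0, 0.3, 9.1]
gripper_width: 0.218
t 42.3 p [ 552.1 -188.7   56.3] x [ 0.132  0.991 -0.002] y [ 0.991 -0.132  0.002] z [ 0.002 -0.003 -1.   ] F [-3.   0.3  9.1] w 0.218 q [ 0.66  0.81 -0.61  1.78  0.65  0.76 -0.43]
-> [ 552.  -190.4   52. ] dp [-1.7  0.1  4.3]
```

```bash
python3 -m inch '[{"dp":[0,0,0],"twist":[0,0,0],"jaw":0.6},{"dp":[0,0,0],"twist":[0,0,0],"jaw":0.6},{"dp":[0,0,0],"twist":[0,0,0],"jaw":0.6},{"dp":[0,0,-35],"twist":[0,0,0],"jaw":0.6},{"dp":[0,0,-40],"twist":[0,0,0],"jaw":0.6},{"dp":[-30,-10,0],"twist":[0,0,0],"jaw":0.6},{"dp":[-30,-15,0],"twist":[0,0,0],"jaw":0.6},{"dp":[-30,-20,0],"twist":[0,0,0],"jaw":0.6},{"dp":[0,0,0],"twist":[0,0,0],"jaw":0.6},{"dp":[0,0,0],"twist":[0,0,0],"jaw":0.6}]'; python3 -c "
from h import *
rot(82.3);go(tray(-46,-103,120),tray(-46,-103,5))
whites('side',.022,(312,255,422,350),60,190)
whites('top',.022,(335,165,440,255),60,190)"
```

```text
time_s: 43.3
ee_pos: [0.4942, -0.2724, 0.1291]
tool_rot: [0.0, 0.753, 0.658, -0.001]
force: [-0.3, 0.8, 0.9]
gripper_width: 0.803
rot [-0.03  0.05 -0.01]
t 43.3 p [ 494.2 -272.4  129.1] x [ 0.134  0.991 -0.001] y [ 0.991 -0.134 -0.001] z [-0.001 -0.001 -1.   ] F [-0.3  0.8  0.9] w 0.803 q [ 0.89  0.7  -0.7   1.78  0.57  0.88 -0.2 ]
-> [ 493.9 -276.4  120. ] dp [-4.   0.3  9.1]
-> [ 493.9 -276.4    5. ] dp [ -3.9   0.3 124.1]
side px [321. 267.] n 477 world [452.1 -54.3] tray -117.2 111.5 size [117.8  56.2] ang 86.8
side px [399. 284.] n 2545 world [ 627.8 -144.4] tray 69.0 45.7 size [299.4 134.5] ang 79.6
side px [329. 284.] n 46 world [465.4 -99.4] tray -98.0 68.6 size [27.5 15.2] ang 59.3
side px [372. 286.] n 45 world [ 574.3 -113.3] tray 11.8 69.4 size [14.7 27.8] ang 13.7
side px [349. 299.] n 433 world [ 511.3 -152.8] tray -45.4 21.8 size [52.5 75.5] ang 86.8
side px [318. 324.] n 388 world [ 428.1 -220.9] tray -118.7 -56.9 size [163.3  29.2] ang 77.6
side px [347. 329.] n 549 world [ 496.2 -245.9] tray -47.9 -72.5 size [85.9 45.3] ang 84.0
top px [369. 211.] n 2495 world [ 562.1 -120.8] tray 0.8 60.4 size [121.7 217.1] ang 82.0
top px [416. 233.] n 214 world [ 494.6 -261.3] tray -47.3 -88.0 size [51.1 43.2] ang 82.2
```

Plate 3 measures at tray (−47.9, −72.5), undisturbed. Grasping its outer end.

```bash
python3 -m inch '[{"dp":[-4,-0.7,35],"twist":[0,0,0],"jaw":0.6},{"dp":[0,0,40],"twist":[0,0,0],"jaw":0.6},{"dp":[0,0,30],"twist":[0,0,0],"jaw":0.6},{"dp":[0,0,16],"twist":[0,0,0],"jaw":0.6},{"dp":[0,0,0],"twist":[0,0,0],"jaw":0.6},{"dp":[0,0,0],"twist":[0,0,0],"jaw":0.6}]'; python3 -c "
from h import *
go(tray(-46.7,-103,5))"
```

```text
time_s: 44.0
ee_pos: [0.495, -0.2748, 0.0092]
tool_rot: [0.001, 0.752, 0.659, 0.0]
force: [-0.4, 0.1, 0.2]
gripper_width: 0.8
t 44.0 p [ 495.  -274.8    9.2] x [ 0.13   0.991 -0.001] y [ 0.991 -0.13   0.002] z [ 0.001 -0.001 -1.   ] F [-0.4  0.1  0.2] w 0.8 q [ 0.81  0.86 -0.56  1.85  0.73  0.65 -0.33]
-> [ 493.2 -276.3    5. ] dp [-1.7 -1.5  4.2]
```

```bash
python3 -m inch '[{"dp":[-1.5,-1.5,3.5],"twist":[0,0,0],"jaw":-1},{"dp":[0,0,0],"twist":[0,0,0],"jaw":-1},{"dp":[0,0,0],"twist":[0,0,0],"jaw":-1},{"dp":[0,0,0],"twist":[0,0,0],"jaw":-1},{"dp":[0,0,0],"twist":[0,0,0],"jaw":-1},{"dp":[0,0,0],"twist":[0,0,0],"jaw":-1}]' && python3 -m inch '[{"dp":[0,0,-10],"twist":[0,0,0],"jaw":-1},{"dp":[0,0,-20],"twist":[0,0,0],"jaw":-1},{"dp":[0,0,-40],"twist":[0,0,0],"jaw":-1},{"dp":[0,0,-40],"twist":[0,0,0],"jaw":-1},{"dp":[0,0,-40],"twist":[0,0,0],"jaw":-1},{"dp":[0,0,0],"twist":[0,0,0],"jaw":-1}]'
python3 -c "
from h import *
st();rot(0)"
```

```text
time_s: 44.6
ee_pos: [0.4925, -0.2774, 0.0062]
tool_rot: [0.001, 0.752, 0.659, -0.0]
force: [-1.9, 0.5, 6.2]
gripper_width: 0.518
time_s: 45.2
ee_pos: [0.4956, -0.2771, 0.1609]
tool_rot: [0.006, 0.752, 0.659, 0.002]
force: [0.7, 0.1, -1.2]
gripper_width: 0.519
t 45.2 p [ 495.6 -277.1  160.9] x [ 0.132  0.991 -0.004] y [ 0.991 -0.132  0.011] z [ 0.01  -0.005 -1.   ] F [ 0.7  0.1 -1.2] w 0.519 q [ 0.92  0.66 -0.73  1.75  0.54  0.93 -0.17]
rot [ 0.69 -0.27 82.43]
```

```bash
python3 -m inch '[{"dp":[0,0,0],"twist":[0.07,0,8.24],"jaw":-1},{"dp":[0,0,0],"twist":[0.07,0,8.24],"jaw":-1},{"dp":[0,0,0],"twist":[0.07,0,8.24],"jaw":-1},{"dp":[0,0,0],"twist":[0.07,0,8.24],"jaw":-1},{"dp":[0,0,0],"twist":[0.07,0,8.24],"jaw":-1},{"dp":[0,0,0],"twist":[0.07,0,8.24],"jaw":-1},{"dp":[0,0,0],"twist":[0.07,0,8.24],"jaw":-1},{"dp":[0,0,0],"twist":[0.07,0,8.24],"jaw":-1},{"dp":[0,0,0],"twist":[0.07,0,8.24],"jaw":-1},{"dp":[0,0,0],"twist":[0.07,0,8.24],"jaw":-1},{"dp":[0,0,0],"twist":[0,0,0],"jaw":-1},{"dp":[0,0,0],"twist":[0,0,0],"jaw":-1}]'
python3 -c "
from h import *
go((542,117,150),(542,117,35));rot(0)"
```

```text
time_s: 46.4
ee_pos: [0.4915, -0.2764, 0.1544]
tool_rot: [-0.004, 1.0, 0.002, -0.004]
force: [0.2, 0.5, -1.0]
gripper_width: 0.519
t 46.4 p [ 491.5 -276.4  154.4] x [ 1.     0.004 -0.009] y [ 0.004 -1.    -0.008] z [-0.009  0.008 -1.   ] F [ 0.2  0.5 -1. ] w 0.519 q [ 0.69  0.59 -0.33  1.76  0.24  0.85 -1.32]
-> [542 117 150] dp [  52.1 -393.1    7. ]
-> [542 117  35] dp [  53.1 -392.2  122. ]
rot [-0.44  0.51  0.21]
```

```bash
python3 -m inch '[{"dp":[5.7,-43,0],"twist":[-0.4,0.5,0.2],"jaw":-1},{"dp":[5.7,-43,0],"twist":[0,0,0],"jaw":-1},{"dp":[5.7,-43,0],"twist":[0,0,0],"jaw":-1},{"dp":[5.7,-43,0],"twist":[0,0,0],"jaw":-1},{"dp":[5.7,-43,0],"twist":[0,0,0],"jaw":-1},{"dp":[5.7,-43,0],"twist":[0,0,0],"jaw":-1},{"dp":[5.7,-43,0],"twist":[0,0,0],"jaw":-1},{"dp":[5.7,-43,0],"twist":[0,0,0],"jaw":-1},{"dp":[0,-43,0],"twist":[0,0,0],"jaw":-1},{"dp":[0,0,0],"twist":[0,0,0],"jaw":-1},{"dp":[0,0,0],"twist":[0,0,0],"jaw":-1}]'
python3 -c "
from h import *
go((540,117,150),(540,117,40));rot(0)"
```

```text
time_s: 47.5
ee_pos: [0.538, 0.1118, 0.155]
tool_rot: [-0.0, 1.0, 0.001, -0.0]
force: [0.0, -0.9, 0.2]
gripper_width: 0.517
t 47.5 p [538.  111.8 155. ] x [ 1.     0.003 -0.   ] y [ 0.003 -1.    -0.001] z [-0.     0.001 -1.   ] F [ 0.  -0.9  0.2] w 0.517 q [-0.04  0.57 -0.31  1.81  0.23  0.81 -2.03]
-> [540 117 150] dp [ 2.1 -5.2  5. ]
-> [540 117  40] dp [  2.1  -5.1 115. ]
rot [-0.04  0.    0.15]
```

```bash
python3 -m inch '[{"dp":[3,-5,30],"twist":[0,0,0],"jaw":-1},{"dp":[0,0,40],"twist":[0,0,0],"jaw":-1},{"dp":[0,0,30],"twist":[0,0,0],"jaw":-1},{"dp":[0,0,15],"twist":[0,0,0],"jaw":-1},{"dp":[0,0,0],"twist":[0,0,0],"jaw":-1},{"dp":[0,0,0],"twist":[0,0,0],"jaw":-1}]'
python3 -c "
from h import *
go((567,117,24));rot(0)
whites('side',.053,(345,180,400,240),40,195)
leancheck('f1.png')"
```

```text
time_s: 48.1
ee_pos: [0.5421, 0.1138, 0.0404]
tool_rot: [0.0, 1.0, -0.002, 0.0]
force: [0.6, -0.7, -0.2]
gripper_width: 0.522
t 48.1 p [542.1 113.8  40.4] x [ 1.    -0.004  0.001] y [-0.004 -1.     0.   ] z [ 0.001 -0.    -1.   ] F [ 0.6 -0.7 -0.2] w 0.522 q [-0.09  0.74 -0.24  1.88  0.31  0.56 -2.11]
-> [567 117  24] dp [24.9 -3.3 16.5]
rot [ 0.01 -0.05 -0.25]
side px [369. 218.] n 213 world [590.2 111.7] tray -2.6 294.5 size [41.6 55.2] ang 87.3
66 lean SV [[14, 236], [13, 240], [13, 235]]
66 vert SV [[110, 142], [69, 224], [36, 205]]
0 lean SV [[104, 225], [106, 235], [137, 207]]
0 vert SV [[140, 135], [120, 231], [22, 159]]
-66 lean SV [[108, 218], [100, 215], [120, 191]]
-66 vert SV [[137, 134], [142, 205], [138, 133]]
```

The middle-bay plate no longer reads as leaning, so I'll look.

View pics/f1.png

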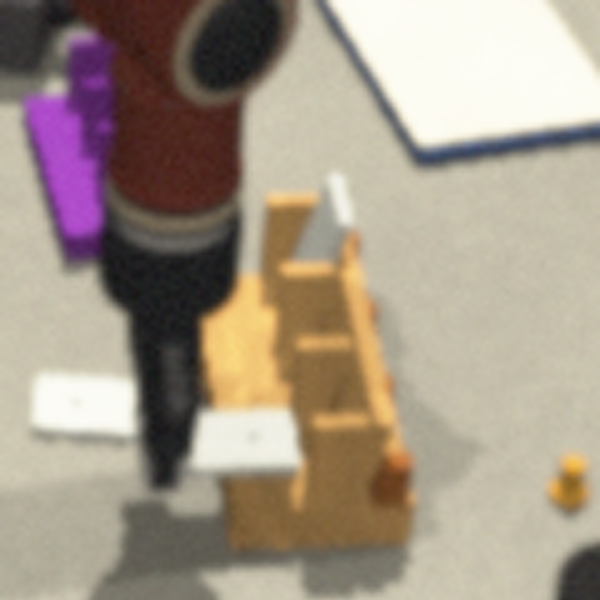

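Plate 1 was knocked down and now lies flat on the desk in front of the stand, at (32–135, 375–437), partly hidden by the gripper. I'll finish laying plate 3, then locate plate 1.

```bash
python3 -m inch '[{"dp":[11,-2.5,7],"twist":[0,0,0],"jaw":-1},{"dp":[12,0,7],"twist":[0,0,0],"jaw":-1},{"dp":[1,0,2],"twist":[0,0,0],"jaw":-1},{"dp":[1,0,0.5],"twist":[0,0,0],"jaw":-1},{"dp":[0,0,0],"twist":[0,0,0],"jaw":-1}]'
python3 -m inch '[{"dp":[1,0,0.5],"twist":[0,0,0],"jaw":-1},{"dp":[1,0,0.5],"twist":[0,0,0],"jaw":-1},{"dp":[0,0,0],"twist":[0,0,0],"jaw":-1}]'
python3 -c "
from h import *
whites('side',.008,(320,200,352,225),40,190)
b=lambda u,v,z:(px2w('side',(320+(u-2)/5,130+(v-2)/5),z/1000)*1000).round(1)
print([b(u,v,8) for u,v in ((37,374),(32,432),(133,437),(133,378))])"
```

```text
time_s: 48.7
ee_pos: [0.5642, 0.1179, 0.0239]
tool_rot: [0.0, 1.0, -0.001, -0.002]
force: [-6.7, 0.6, 3.4]
gripper_width: 0.52
time_s: 49.0
ee_pos: [0.5642, 0.118, 0.0237]
tool_rot: [0.001, 1.0, -0.001, -0.004]
force: [-10.2, -0.5, 12.1]
gripper_width: 0.521
side px [335. 211.] n 729 world [507.5 192.8] tray -95.4 363.8 size [107.4  92.6] ang 86.3
[array([484. , 226.7,   8. ]), array([477.4, 175.5,   8. ]), array([535.5, 168.4,   8. ]), array([540.5, 220.4,   8. ])]
```

Plate 3 is laid against the fence. I'll release it, retreat, and turn the hand half a turn so that the wrist has range for the tilt.

```bash
python3 -m inch '[{"dp":[0,0,0],"twist":[0,0,0],"jaw":0.6},{"dp":[0,0,0],"twist":[0,0,0],"jaw":0.6},{"dp":[0,0,0],"twist":[0,0,0],"jaw":0.6},{"dp":[0,0,-15],"twist":[0,0,0],"jaw":0.6},{"dp":[0,0,-35],"twist":[0,0,0],"jaw":0.6},{"dp":[0,0,-40],"twist":[0,0,-8.5],"jaw":-1},{"dp":[0,0,0],"twist":[0,0,-8.5],"jaw":-1},{"dp":[0,0,0],"twist":[0,0,-8.5],"jaw":-1},{"dp":[0,0,0],"twist":[0,0,-8.5],"jaw":-1},{"dp":[0,0,0],"twist":[0,0,-8.5],"jaw":-1},{"dp":[0,0,0],"twist":[0,0,-8.5],"jaw":-1},{"dp":[0,0,0],"twist":[0,0,-8.5],"jaw":-1}]' && python3 -m inch '[{"dp":[0,0,0],"twist":[0,0,-8.5],"jaw":-1},{"dp":[0,0,0],"twist":[0,0,-8.5],"jaw":-1},{"dp":[0,0,0],"twist":[0,0,-8.5],"jaw":-1},{"dp":[0,0,0],"twist":[0,0,-8.5],"jaw":-1},{"dp":[0,0,0],"twist":[0,0,-8.5],"jaw":-1},{"dp":[0,0,0],"twist":[0,0,-8.5],"jaw":-1},{"dp":[0,0,0],"twist":[0,0,-8.5],"jaw":-1},{"dp":[0,0,0],"twist":[0,0,-8.5],"jaw":-1},{"dp":[0,0,0],"twist":[0,0,-8.5],"jaw":-1},{"dp":[0,0,0],"twist":[0,0,-8.5],"jaw":-1},{"dp":[0,0,0],"twist":[0,0,-8.5],"jaw":-1},{"dp":[0,0,0],"twist":[0,0,-8.5],"jaw":-1}]'
python3 -c "
from h import *
rot(180);go((520,117,110))
whites('side',.040,(340,190,400,240),40,195)"
```

```text
time_s: 50.25
ee_pos: [0.5693, 0.1173, 0.114]
tool_rot: [0.001, 0.868, 0.497, 0.001]
force: [-0.1, 0.0, 0.4]
gripper_width: -0.002
time_s: 51.45
ee_pos: [0.5694, 0.1169, 0.1137]
tool_rot: [0.001, 0.16, 0.987, -0.0]
force: [-0.1, -0.2, -0.1]
gripper_width: 0.003
rot [-1.000e-02  1.400e-01 -1.841e+01]
t 51.45 p [569.4 116.9 113.7] x [-0.949  0.316 -0.003] y [0.316 0.949 0.   ] z [ 0.002 -0.001 -1.   ] F [-0.1 -0.2 -0.1] w 0.003 q [ 0.34  0.87 -1.04  1.74  0.86  1.05  0.24]
-> [520 117 110] dp [ 46.9 -15.6   3.6]
side px [353. 215.] n 1028 world [572.2 144.7] tray -24.8 324.8 size [210.5 115.7] ang 84.9
```

```bash
python3 -m inch '[{"dp":[0,0,0],"twist":[0,0,-6.1],"jaw":-1},{"dp":[0,0,0],"twist":[0,0,-6.1],"jaw":-1},{"dp":[0,0,0],"twist":[0,0,-6.1],"jaw":-1},{"dp":[0,0,0],"twist":[0,-4.4,0],"jaw":-1},{"dp":[0,0,0],"twist":[0,-4.4,0],"jaw":-1},{"dp":[0,0,0],"twist":[0,-4.4,0],"jaw":-1},{"dp":[0,0,0],"twist":[0,-4.4,0],"jaw":-1},{"dp":[0,0,0],"twist":[0,-4.4,0],"jaw":-1},{"dp":[0,0,0],"twist":[0,-4.4,0],"jaw":-1},{"dp":[0,0,0],"twist":[0,-4.4,0],"jaw":-1},{"dp":[0,0,0],"twist":[0,-4.4,0],"jaw":-1},{"dp":[0,0,0],"twist":[0,0,0],"jaw":-1}]'
python3 -c "
from h import *
rot(180,35);go((522,117.5,100),(522,117.5,14))"
```

```text
time_s: 52.7
ee_pos: [0.5669, 0.1175, 0.1122]
tool_rot: [0.302, 0.003, 0.953, -0.001]
force: [-0.5, -0.3, 0.3]
gripper_width: -0.005
rot [-0.22  0.14 -0.24]
t 52.7 p [566.9 117.5 112.2] x [-0.818  0.004 -0.576] y [ 0.006  1.    -0.001] z [ 0.576 -0.004 -0.818] F [-0.5 -0.3  0.3] w -0.005 q [ 0.25  0.75 -0.91  2.25  1.95  0.82 -0.57]
-> [522.  117.5 100. ] dp [ 43.8  -0.2 -15.8]
-> [522.  117.5  14. ] dp [93.3 -0.1 54.5]
```

```bash
python3 -m inch '[{"dp":[14.6,0,-5.3],"twist":[0,0,0],"jaw":-1},{"dp":[14.6,0,-5.3],"twist":[0,0,0],"jaw":-1},{"dp":[14.6,0,-5.3],"twist":[0,0,0],"jaw":-1},{"dp":[9.9,0,14],"twist":[0,0,0],"jaw":-1},{"dp":[9.9,0,14],"twist":[0,0,0],"jaw":-1},{"dp":[9.9,0,14],"twist":[0,0,0],"jaw":-1},{"dp":[9.9,0,14],"twist":[0,0,0],"jaw":-1},{"dp":[0,0,0],"twist":[0,0,0],"jaw":-1}]'
python3 -c "
from h import *
rot(180,35);go((522,117.5,13.5),(552,117.5,13.5))
whites('side',.040,(345,200,400,240),40,195)
whites('side',.008,(320,190,352,225),40,190)
whites('top',.008,(200,190,330,290),40,190)"
```

```text
time_s: 53.5
ee_pos: [0.5242, 0.117, 0.0301]
tool_rot: [0.301, 0.005, 0.954, -0.002]
force: [-0.6, 0.3, 0.2]
gripper_width: -0.0
rot [-0.4   0.05 -0.45]
t 53.5 p [524.2 117.   30.1] x [-0.819  0.008 -0.574] y [ 0.01   1.    -0.001] z [ 0.574 -0.007 -0.819] F [-0.6  0.3  0.2] w -0.0 q [ 0.18  0.96 -0.9   2.4   2.18  1.07 -0.84]
-> [522.  117.5  13.5] dp [11.3  0.5 12.4]
-> [552.  117.5  13.5] dp [-13.2   0.8  29.6]
side px [360. 216.] n 553 world [579.7 147. ] tray -17.7 328.1 size [113.7 101.8] ang 84.6
side px [344. 202.] n 394 world [530.  230.2] tray -78.1 403.9 size [122.9  58. ] ang 87.3
top px [286. 201.] n 331 world [596.7 120.1] tray 2.7 303.7 size [68.6 44.9] ang 0.3
top px [258. 224.] n 378 world [524.7 200.7] tray -79.4 374.0 size [44.4 86.4] ang 81.0
```

Plate 3 is in place. The top camera puts plate 1 on the desk at about (525, 200), long axis at −9°. Now I'll tip plate 3.

```bash
python3 -m inch '[{"dp":[5.6,0.3,6.2],"twist":[0,0,0],"jaw":-1},{"dp":[5.6,0.3,6.2],"twist":[0,0,0],"jaw":-1},{"dp":[-8,0,5.7],"twist":[0,0,0],"jaw":-1},{"dp":[-8,0,5.7],"twist":[0,0,0],"jaw":-1},{"dp":[-6,0,4],"twist":[0,0,0],"jaw":-1},{"dp":[0,0,0],"twist":[0,0,0],"jaw":-1}]'
python3 -c "
from h import *
rot(180,35);go((552,117.5,13.5),(557.3,117.5,43.5),(572.6,117.5,70),(589.5,117.5,85.5),(612.6,117.5,96),(631,117.5,98),(640,117.5,98))"
```

```text
time_s: 54.25
ee_pos: [0.5499, 0.1179, 0.0158]
tool_rot: [0.304, 0.004, 0.953, -0.001]
force: [-0.2, -0.3, 0.1]
gripper_width: -0.002
rot [-0.26  0.34 -0.43]
t 54.25 p [549.9 117.9  15.8] x [-0.816  0.007 -0.578] y [0.009 1.    0.001] z [ 0.578 -0.005 -0.816] F [-0.2 -0.3  0.1] w -0.002 q [ 0.19  0.99 -0.88  2.33  2.21  1.05 -0.8 ]
-> [552.  117.5  13.5] dp [-0.4 -0.4  3.1]
-> [557.3 117.5  43.5] dp [-22.   -0.4 -18.3]
-> [572.6 117.5  70. ] dp [-49.8  -0.2 -31.1]
-> [589.5 117.5  85.5] dp [-72.6  -0.1 -33.9]
-> [612.6 117.5  96. ] dp [-97.5   0.1 -29.1]
-> [631.  117.5  98. ] dp [-113.7    0.3  -20.1]
-> [640.  117.5  98. ] dp [-121.     0.4  -14.9]
```

```bash
python3 -m inch '[{"dp":[-0.4,-0.3,3],"twist":[0,0,0],"jaw":-1},{"dp":[-10.8,0,-10.7],"twist":[0,0,0],"jaw":-1},{"dp":[-10.8,0,-10.7],"twist":[0,0,0],"jaw":-1},{"dp":[-9.3,0,-4.3],"twist":[0,0,0],"jaw":-1},{"dp":[-9.3,0,-4.3],"twist":[0,0,0],"jaw":-1},{"dp":[-9.3,0,-4.3],"twist":[0,0,0],"jaw":-1},{"dp":[-7.6,0,-0.9],"twist":[0,0,0],"jaw":-1},{"dp":[-7.6,0,-0.9],"twist":[0,0,0],"jaw":-1},{"dp":[-7.6,0,-0.9],"twist":[0,0,0],"jaw":-1},{"dp":[0,0,0],"twist":[0,0,0],"jaw":-1}]'
python3 -c "
from h import *
rot(180,35);go((612.6,117.5,96),(631,117.5,98),(640,117.5,98))
whites('side',.040,(350,170,400,250),60,140,60)
leancheck('g1.png')"
```

```text
time_s: 55.25
ee_pos: [0.5896, 0.1177, 0.0861]
tool_rot: [0.304, 0.004, 0.953, -0.001]
force: [-1.2, 0.0, 0.4]
gripper_width: -0.001
rot [-0.22  0.38 -0.39]
t 55.25 p [589.6 117.7  86.1] x [-0.815  0.007 -0.579] y [0.008 1.    0.001] z [ 0.579 -0.004 -0.815] F [-1.2  0.   0.4] w -0.001 q [ 0.24  0.82 -0.88  2.21  2.01  0.84 -0.58]
-> [612.6 117.5  96. ] dp [-24.5  -0.1   5.2]
-> [631.  117.5  98. ] dp [-40.6   0.1  14.2]
-> [640.  117.5  98. ] dp [-48.    0.2  19.4]
side px [364. 176.] n 218 world [602.7 312.5] tray -17.1 495.2 size [71.3 49.4] ang 83.8
side px [392. 181.] n 309 world [670.1 253.8] tray 57.6 446.0 size [188.7  60.6] ang 80.8
side px [375. 208.] n 144 world [616.2 166.3] tray 15.8 352.1 size [ 23.9 100.1] ang 20.4
side px [356. 223.] n 372 world [558.7 112.5] tray -33.9 291.0 size [131.7  38.4] ang 84.2
side px [372. 248.] n 60 world [586.5  10. ] tray 7.4 193.3 size [15.2 56.3] ang 87.1
66 lean SV [[12, 237], [13, 241], [13, 238]]
66 vert SV [[111, 149], [72, 227], [34, 208]]
0 lean SV [[101, 240], [109, 237], [134, 212]]
0 vert SV [[137, 140], [118, 234], [20, 162]]
-66 lean SV [[106, 232], [104, 229], [123, 215]]
-66 vert SV [[141, 141], [133, 232], [140, 159]]
```

```bash
python3 -m inch '[{"dp":[-8.2,0,1.7],"twist":[0,0,0],"jaw":-1},{"dp":[-8.2,0,1.7],"twist":[0,0,0],"jaw":-1},{"dp":[-8.2,0,1.8],"twist":[0,0,0],"jaw":-1},{"dp":[-5.4,0,3],"twist":[0,0,0],"jaw":-1},{"dp":[-5.4,0,3],"twist":[0,0,0],"jaw":-1},{"dp":[-5.4,0,3],"twist":[0,0,0],"jaw":-1},{"dp":[-3.7,0,2.6],"twist":[0,0,0],"jaw":-1},{"dp":[-3.7,0,2.6],"twist":[0,0,0],"jaw":-1},{"dp":[0,0,0],"twist":[0,0,0],"jaw":-1}]'; python3 -m inch '[{"dp":[0,0,-20],"twist":[0,0,0],"jaw":-1},{"dp":[0,0,-40],"twist":[0,0,0],"jaw":-1},{"dp":[0,0,-40],"twist":[0,0,0],"jaw":-1},{"dp":[0,0,0],"twist":[0,0,0],"jaw":-1}]'
python3 -c "
from h import *
st();leancheck('g2.png');whites('top',.008,(200,190,330,290),40,190)"
```

```text
time_s: 56.25
ee_pos: [0.6394, 0.1173, 0.0971]
tool_rot: [0.303, 0.004, 0.953, -0.001]
force: [-0.3, 0.2, -0.3]
gripper_width: 0.001
time_s: 56.65
ee_pos: [0.5797, 0.1202, 0.1829]
tool_rot: [0.305, 0.001, 0.952, 0.0]
force: [0.4, 0.9, 0.5]
gripper_width: 0.0
t 56.65 p [579.7 120.2 182.9] x [-0.813  0.002 -0.582] y [0.001 1.    0.001] z [ 0.582 -0.    -0.813] F [0.4 0.9 0.5] w 0.0 q [ 0.28  0.59 -0.92  2.16  1.7   0.69 -0.32]
66 lean SV [[14, 235], [14, 238], [13, 234]]
66 vert SV [[107, 143], [72, 223], [35, 202]]
0 lean SV [[102, 238], [107, 235], [135, 210]]
0 vert SV [[140, 138], [118, 231], [22, 161]]
-66 lean SV [[14, 235], [13, 237], [42, 223]]
-66 vert SV [[72, 148], [138, 228], [135, 159]]
```

Plate 3 is leaning too. Next, recover plate 1 from the desk: untilt, move clear, and measure it.

```bash
python3 -m inch '[{"dp":[0,-20,0],"twist":[0,4.4,0],"jaw":-1},{"dp":[0,-20,0],"twist":[0,4.4,0],"jaw":-1},{"dp":[0,-20,0],"twist":[0,4.4,0],"jaw":-1},{"dp":[0,-20,0],"twist":[0,4.4,0],"jaw":-1},{"dp":[0,-20,0],"twist":[0,4.4,0],"jaw":-1},{"dp":[0,-20,0],"twist":[0,4.4,0],"jaw":-1},{"dp":[0,-10,0],"twist":[0,4.4,0],"jaw":-1},{"dp":[0,-10,0],"twist":[0,4.4,0],"jaw":-1},{"dp":[0,-10,0],"twist":[0,0,0],"jaw":0.6},{"dp":[0,0,0],"twist":[0,0,0],"jaw":0.6}]'
python3 - <<'E'
from h import *
rot(171);st()
for cam_,z in(("top",.008),("side",.008)):
    im=r.grab_frame(cam_)["color"];h=cv2.cvtColor(im,cv2.COLOR_RGB2HSV);m=((h[...,1]<40)&(h[...,2]>175)).astype('u1')
    c=w2px(cam_,[.525,.2,z]);n,l,s,ce=cv2.connectedComponentsWithStats(m);i=l[int(c[1]),int(c[0])];print(cam_,c.round(),i,s[i] if i else "")
    if i:
        ct=max(cv2.findContours((l==i).astype('u1'),0,2)[0],key=cv2.contourArea)[:,0]
        e=cv2.minAreaRect(np.array([px2w(cam_,p,z)[:2]*1000 for p in ct],'f4'));print(e)
    x,y=int(c[0]),int(c[1]);cv2.imwrite(f"pics/h_{cam_}.png",cv2.resize(im[y-35:y+35,x-45:x+45,::-1],None,fx=4,fy=4,interpolation=2))
a=cv2.imread("pics/h_top.png");b=cv2.imread("pics/h_side.png");cv2.imwrite("pics/h.png",np.hstack([a,b]))
E
```

```text
time_s: 57.75
ee_pos: [0.5798, -0.0327, 0.1766]
tool_rot: [0.003, 0.005, 1.0, -0.001]
force: [0.7, -0.2, 0.3]
gripper_width: 0.329
rot [-0.09  0.4   8.38]
t 57.75 p [579.8 -32.7 176.6] x [-1.     0.011 -0.007] y [ 0.011  1.    -0.002] z [ 0.007 -0.002 -1.   ] F [ 0.7 -0.2  0.3] w 0.329 q [ 0.61  0.78 -1.06  1.69  0.75  1.13  0.89]
top [258. 224.] 6 [249 209  20  31 443]
((525.3434448242188, 200.64004516601562), (45.46175003051758, 89.1508560180664), 81.03758239746094)
side [342. 210.] 23 [    31     99    546    381 108445]
((349.1448669433594, 74.914306640625), (1178.7821044921875, 1474.8939208984375), 0.11408326774835587)
```

The top camera gives plate 1 at (525.3, 200.6), size 45×89 as expected, long axis 171°.

```bash
python3 -m inch '[{"dp":[0,0,0],"twist":[-0.1,0.4,4.7],"jaw":0.6},{"dp":[0,0,0],"twist":[0,0,4.6],"jaw":0.6},{"dp":[0,0,0],"twist":[0,0,0],"jaw":0.6},{"dp":[0,0,0],"twist":[0,0,0],"jaw":0.6}]'
python3 -c "
from h import *
rot(171);go((495.4,204.3,100),(495.4,204.3,-1))"
```

```text
time_s: 58.25
ee_pos: [0.5795, -0.0297, 0.179]
tool_rot: [0.001, 0.083, 0.997, 0.0]
force: [0.8, -0.7, 0.1]
gripper_width: 0.803
rot [ 0.03  0.14 -0.52]
t 58.25 p [579.5 -29.7 179. ] x [-0.986  0.165 -0.003] y [0.165 0.986 0.001] z [ 0.003  0.    -1.   ] F [ 0.8 -0.7  0.1] w 0.803 q [ 0.59  0.76 -1.02  1.68  0.72  1.11  0.76]
-> [495.4 204.3 100. ] dp [121.9 216.8  78.8]
-> [495.4 204.3  -1. ] dp [122.1 216.7 179.8]
```

```bash
python3 -m inch '[{"dp":[20,36,0],"twist":[0,0,-0.5],"jaw":0.6},{"dp":[20,36,0],"twist":[0,0,0],"jaw":0.6},{"dp":[20,36,0],"twist":[0,0,0],"jaw":0.6},{"dp":[20,36,0],"twist":[0,0,0],"jaw":0.6},{"dp":[20,36,0],"twist":[0,0,0],"jaw":0.6},{"dp":[20,36,0],"twist":[0,0,0],"jaw":0.6},{"dp":[0,0,40],"twist":[0,0,0],"jaw":0.6},{"dp":[0,0,45],"twist":[0,0,0],"jaw":0.6},{"dp":[0,0,45],"twist":[0,0,0],"jaw":0.6},{"dp":[0,0,0],"twist":[0,0,0],"jaw":0.6},{"dp":[0,0,0],"twist":[0,0,0],"jaw":0.6}]'
python3 -c "
from h import *
rot(171);go((495.4,204.3,-1))"
```

```text
time_s: 59.35
ee_pos: [0.4965, 0.203, 0.0493]
tool_rot: [0.001, 0.08, 0.997, 0.001]
force: [0.0, 0.4, 0.2]
gripper_width: 0.801
rot [ 0.11  0.07 -0.12]
t 59.35 p [496.5 203.   49.3] x [-0.987  0.159 -0.001] y [0.159 0.987 0.002] z [ 0.001  0.002 -1.   ] F [0.  0.4 0.2] w 0.801 q [ 0.08  0.85 -0.84  1.92  0.89  0.8   0.15]
-> [495.4 204.3  -1. ] dp [ 1.3  1.  50.3]
```

```bash
python3 -m inch '[{"dp":[1,1,20],"twist":[0,0,0],"jaw":0.6},{"dp":[0,0,20],"twist":[0,0,0],"jaw":0.6},{"dp":[0,0,7],"twist":[0,0,0],"jaw":0.6},{"dp":[0,0,2],"twist":[0,0,0],"jaw":0.6},{"dp":[0,0,0],"twist":[0,0,0],"jaw":0.6}]'; python3 -m inch '[{"dp":[0,0,0],"twist":[0,0,0],"jaw":-1},{"dp":[0,0,0],"twist":[0,0,0],"jaw":-1},{"dp":[0,0,0],"twist":[0,0,0],"jaw":-1},{"dp":[0,0,0],"twist":[0,0,0],"jaw":-1},{"dp":[0,0,0],"twist":[0,0,0],"jaw":-1}]'; python3 -c "
from h import *
rot(171);go((495.4,204.3,-1))"
```

```text
time_s: 59.85
ee_pos: [0.497, 0.2042, 0.0013]
tool_rot: [0.002, 0.08, 0.997, 0.001]
force: [-0.5, -0.2, 0.6]
gripper_width: 0.799
time_s: 60.35
ee_pos: [0.4968, 0.2042, 0.0014]
tool_rot: [0.002, 0.08, 0.997, 0.001]
force: [-0.2, -1.0, 6.3]
gripper_width: 0.511
rot [ 0.14  0.25 -0.2 ]
t 60.35 p [496.8 204.2   1.4] x [-0.987  0.16  -0.004] y [0.16  0.987 0.002] z [ 0.005  0.002 -1.   ] F [-0.2 -1.   6.3] w 0.511 q [ 0.04  0.91 -0.77  1.94  0.99  0.72  0.07]
-> [495.4 204.3  -1. ] dp [ 1.4 -0.1  2.4]
```

The grip is shallow, so I'll regrip about 2.5 mm lower.

```bash
python3 -m inch '[{"dp":[0,0,0],"twist":[0,0,0],"jaw":0.4},{"dp":[0,0,0],"twist":[0,0,0],"jaw":0.4},{"dp":[0.5,0,2.5],"twist":[0,0,0],"jaw":0.4},{"dp":[0,0,0],"twist":[0,0,0],"jaw":-1},{"dp":[0,0,0],"twist":[0,0,0],"jaw":-1},{"dp":[0,0,0],"twist":[0,0,0],"jaw":-1},{"dp":[0,0,0],"twist":[0,0,0],"jaw":-1},{"dp":[0,0,0],"twist":[0,0,0],"jaw":-1}]'; python3 -m inch '[{"dp":[0,0,-10],"twist":[0,0,0],"jaw":-1},{"dp":[0,0,-15],"twist":[0,0,0],"jaw":-1},{"dp":[0,0,-20],"twist":[0,0,0],"jaw":-1},{"dp":[0,0,-20],"twist":[0,0,0],"jaw":-1},{"dp":[0,0,0],"twist":[0,0,0],"jaw":-1}]';  python3 -c "
from h import *
rot(180);st()"
```

```text
time_s: 61.15
ee_pos: [0.4957, 0.2039, -0.0018]
tool_rot: [0.002, 0.08, 0.997, 0.0]
force: [-1.4, -0.8, 8.0]
gripper_width: 0.514
time_s: 61.65
ee_pos: [0.4968, 0.205, 0.0652]
tool_rot: [0.003, 0.08, 0.997, 0.002]
force: [-0.6, 0.5, -0.1]
gripper_width: 0.518
rot [ 0.27  0.38 -9.22]
t 61.65 p [496.8 205.   65.2] x [-0.987  0.16  -0.006] y [0.16  0.987 0.005] z [ 0.007  0.004 -1.   ] F [-0.6  0.5 -0.1] w 0.518 q [ 0.09  0.83 -0.86  1.91  0.87  0.82  0.16]
```

```bash
python3 -m inch '[{"dp":[0,-10,-5],"twist":[0.1,0.2,-4.6],"jaw":-1},{"dp":[0,-10,0],"twist":[0.1,0.2,-4.6],"jaw":-1},{"dp":[-15,0,0],"twist":[0,0,0],"jaw":-1},{"dp":[-15,0,0],"twist":[0,0,0],"jaw":-1},{"dp":[-14,0,0],"twist":[0,0,0],"jaw":-1},{"dp":[0,0,20],"twist":[0,0,0],"jaw":-1},{"dp":[0,0,0],"twist":[0,0,0],"jaw":-1},{"dp":[0,0,0],"twist":[0,0,0],"jaw":-1}]';  python3 -c "
from h import *
rot(180);go((541,183,45),(566,183,30));whites('side',.056,(340,180,400,240),40,195)"
```

```text
time_s: 62.45
ee_pos: [0.536, 0.1834, 0.0465]
tool_rot: [-0.004, -0.0, 1.0, -0.001]
force: [0.1, 0.5, -0.4]
gripper_width: 0.518
rot [-0.16 -0.41  0.02]
t 62.45 p [536.  183.4  46.5] x [-1.    -0.     0.007] y [-0.     1.    -0.003] z [-0.007 -0.003 -1.   ] F [ 0.1  0.5 -0.4] w 0.518 q [ 0.15  0.91 -0.88  1.82  0.9   0.89  0.39]
-> [541 183  45] dp [-5.  -0.4  1.4]
-> [566 183  30] dp [-30.1  -0.3  16.2]
side px [397. 184.] n 45 world [689.6 250.9] tray 77.3 445.8 size [47.3 17.9] ang 80.8
side px [363. 202.] n 184 world [580.6 181.6] tray -21.5 362.5 size [44.1 55.2] ang 87.4
```

```bash
python3 -m inch '[{"dp":[-10,0.5,5],"twist":[-0.1,-0.4,0],"jaw":-1},{"dp":[-10,0,5],"twist":[0,0,0],"jaw":-1},{"dp":[-8,0,4],"twist":[0,0,0],"jaw":-1},{"dp":[0,0,1],"twist":[0,0,0],"jaw":-1},{"dp":[0,0,0],"twist":[0,0,0],"jaw":-1}]'
python3 -m inch '[{"dp":[-1,0,0.5],"twist":[0,0,0],"jaw":-1},{"dp":[-1,0,0.5],"twist":[0,0,0],"jaw":-1},{"dp":[0,0,0],"twist":[0,0,0],"jaw":-1}]'
python3 -m inch '[{"dp":[-1,0,0.5],"twist":[0,0,0],"jaw":-1},{"dp":[-1,0,0.5],"twist":[0,0,0],"jaw":-1},{"dp":[0,0,0],"twist":[0,0,0],"jaw":-1}]'
```

```text
time_s: 63.0
ee_pos: [0.565, 0.184, 0.0315]
tool_rot: [0.001, 0.0, 1.0, -0.0]
force: [0.4, -0.2, -0.7]
gripper_width: 0.519
time_s: 63.3
ee_pos: [0.5664, 0.1844, 0.0311]
tool_rot: [0.001, -0.0, 1.0, -0.0]
force: [-1.2, -0.1, -0.6]
gripper_width: 0.514
time_s: 63.6
ee_pos: [0.5666, 0.1844, 0.0301]
tool_rot: [-0.001, -0.0, 1.0, -0.001]
force: [-5.5, -0.2, 1.8]
gripper_width: 0.516
```

```bash
python3 -m inch '[{"dp":[0,0,0],"twist":[0,0,0],"jaw":0.6},{"dp":[0,0,0],"twist":[0,0,0],"jaw":0.6},{"dp":[0,0,0],"twist":[0,0,0],"jaw":0.6},{"dp":[0,0,-15],"twist":[0,0,0],"jaw":0.6},{"dp":[0,0,-35],"twist":[0,0,0],"jaw":0.6},{"dp":[0,0,-35],"twist":[0,0,0],"jaw":-1},{"dp":[0,0,0],"twist":[0,0,0],"jaw":-1}]'; python3 -m inch '[{"dp":[0,0,0],"twist":[0,-4.4,0],"jaw":-1},{"dp":[0,0,0],"twist":[0,-4.4,0],"jaw":-1},{"dp":[0,0,0],"twist":[0,-4.4,0],"jaw":-1},{"dp":[0,0,0],"twist":[0,-4.4,0],"jaw":-1},{"dp":[0,0,0],"twist":[0,-4.4,0],"jaw":-1},{"dp":[0,0,0],"twist":[0,-4.4,0],"jaw":-1},{"dp":[0,0,0],"twist":[0,-4.4,0],"jaw":-1},{"dp":[0,0,0],"twist":[0,-4.4,0],"jaw":-1},{"dp":[0,0,0],"twist":[0,0,0],"jaw":-1}]'
python3 -c "
from h import *
rot(180,35);go((522,184,105),(522,184,30))"
```

```text
time_s: 64.3
ee_pos: [0.5716, 0.1872, 0.1214]
tool_rot: [0.006, 0.0, 1.0, 0.003]
force: [0.4, 0.6, 0.7]
gripper_width: 0.471
time_s: 65.2
ee_pos: [0.5664, 0.1847, 0.1141]
tool_rot: [0.301, -0.002, 0.954, -0.0]
force: [-0.2, 0.1, -0.0]
gripper_width: -0.001
rot [0.03 0.01 0.27]
t 65.2 p [566.4 184.7 114.1] x [-0.819 -0.005 -0.574] y [-0.004  1.    -0.002] z [ 0.574  0.001 -0.819] F [-0.2  0.1 -0. ] w -0.001 q [-0.06  0.66 -0.64  2.19  1.89  0.68 -0.67]
-> [522 184 105] dp [ 41.6  -0.5 -18. ]
-> [522 184  30] dp [84.6 -0.4 43.4]
```

```bash
python3 -m inch '[{"dp":[14,0,-6],"twist":[0,0,0],"jaw":-1},{"dp":[14,0,-6],"twist":[0,0,0],"jaw":-1},{"dp":[14,0,-6],"twist":[0,0,0],"jaw":-1},{"dp":[10.7,0,15],"twist":[0,0,0],"jaw":-1},{"dp":[10.7,0,15],"twist":[0,0,0],"jaw":-1},{"dp":[10.7,0,15],"twist":[0,0,0],"jaw":-1},{"dp":[10.7,0,15],"twist":[0,0,0],"jaw":-1},{"dp":[0,0,0],"twist":[0,0,0],"jaw":-1},{"dp":[0,0,0],"twist":[0,0,0],"jaw":-1}]'
python3 -c "
from h import *
rot(180,35);go((524,184,13.5),(552,184,13.5))
whites('side',.040,(345,190,400,240),40,195);leancheck('k1.png')"
```

```text
time_s: 66.1
ee_pos: [0.5243, 0.1839, 0.032]
tool_rot: [0.302, 0.001, 0.953, -0.001]
force: [-0.2, -0.5, 0.3]
gripper_width: 0.002
rot [-0.11  0.16 -0.03]
t 66.1 p [524.3 183.9  32. ] x [-0.818  0.001 -0.576] y [ 0.002  1.    -0.001] z [ 0.576 -0.002 -0.818] F [-0.2 -0.5  0.3] w 0.002 q [-0.1   0.86 -0.67  2.33  2.15  0.92 -0.99]
-> [524.  184.   13.5] dp [10.9  0.1 14.9]
-> [552.  184.   13.5] dp [-12.    0.1  31. ]
side px [359. 202.] n 428 world [580.  203.4] tray -24.9 384.0 size [94.  92.6] ang 87.5
66 lean SV [[13, 237], [13, 240], [13, 237]]
66 vert SV [[111, 142], [73, 226], [36, 207]]
0 lean SV [[102, 240], [109, 236], [133, 213]]
0 vert SV [[139, 141], [116, 233], [22, 162]]
-66 lean SV [[19, 224], [18, 224], [51, 214]]
-66 vert SV [[74, 131], [139, 214], [137, 162]]
```

```bash
python3 -c "
from h import *
whites('top',.040,(235,180,300,225),40,190)"; python3 -m inch '[{"dp":[5.5,0,7.2],"twist":[0,0,0],"jaw":-1},{"dp":[5.5,0,7.2],"twist":[0,0,0],"jaw":-1},{"dp":[-8,0,5.7],"twist":[0,0,0],"jaw":-1},{"dp":[-8,0,5.7],"twist":[0,0,0],"jaw":-1},{"dp":[-7,0,5],"twist":[0,0,0],"jaw":-1},{"dp":[0,0,0],"twist":[0,0,0],"jaw":-1}]'
python3 -c "
from h import *
go((552,184,13.5))"
```

```text
top px [263. 199.] n 347 world [596.3 185.3] tray -6.4 368.2 size [79.8 43.8] ang 0.9
time_s: 66.85
ee_pos: [0.5522, 0.1838, 0.0137]
tool_rot: [0.302, 0.001, 0.953, -0.0]
force: [-0.1, 0.6, -0.6]
gripper_width: 0.0
t 66.85 p [552.2 183.8  13.7] x [-0.817  0.001 -0.577] y [ 0.002  1.    -0.   ] z [ 0.577 -0.001 -0.817] F [-0.1  0.6 -0.6] w 0.0 q [-0.08  0.91 -0.65  2.27  2.19  0.9  -0.96]
-> [552.  184.   13.5] dp [0.3 0.2 0. ]
```

```bash
python3 -m inch '[{"dp":[-10.8,0,-10.7],"twist":[0,0,0],"jaw":-1},{"dp":[-10.8,0,-10.7],"twist":[0,0,0],"jaw":-1},{"dp":[-9.3,0,-4.3],"twist":[0,0,0],"jaw":-1},{"dp":[-9.3,0,-4.3],"twist":[0,0,0],"jaw":-1},{"dp":[-9.3,0,-4.3],"twist":[0,0,0],"jaw":-1},{"dp":[-7.6,0,-0.9],"twist":[0,0,0],"jaw":-1},{"dp":[-7.6,0,-0.9],"twist":[0,0,0],"jaw":-1},{"dp":[-7.6,0,-0.9],"twist":[0,0,0],"jaw":-1},{"dp":[0,0,0],"twist":[0,0,0],"jaw":-1}]'; python3 -m inch '[{"dp":[-8.2,0,1.7],"twist":[0,0,0],"jaw":-1},{"dp":[-8.2,0,1.7],"twist":[0,0,0],"jaw":-1},{"dp":[-8.2,0,1.8],"twist":[0,0,0],"jaw":-1},{"dp":[-5.4,0,3],"twist":[0,0,0],"jaw":-1},{"dp":[-5.4,0,3],"twist":[0,0,0],"jaw":-1},{"dp":[-5.4,0,3],"twist":[0,0,0],"jaw":-1},{"dp":[-3.7,0,2.6],"twist":[0,0,0],"jaw":-1},{"dp":[-3.7,0,2.6],"twist":[0,0,0],"jaw":-1},{"dp":[0,0,0],"twist":[0,0,0],"jaw":-1}]'; python3 -m inch '[{"dp":[0,0,-20],"twist":[0,0,0],"jaw":-1},{"dp":[0,0,-40],"twist":[0,0,0],"jaw":-1},{"dp":[0,0,-40],"twist":[0,0,0],"jaw":-1},{"dp":[0,0,0],"twist":[0,0,0],"jaw":-1}]'
python3 -c "
from h import *
st();leancheck('k2.png')"
```

```text
time_s: 67.75
ee_pos: [0.5904, 0.1839, 0.0863]
tool_rot: [0.303, 0.001, 0.953, -0.0]
force: [-0.8, 0.2, 0.4]
gripper_width: 0.0
time_s: 68.65
ee_pos: [0.6402, 0.1838, 0.0973]
tool_rot: [0.302, 0.0, 0.953, -0.001]
force: [-0.4, -0.1, 0.1]
gripper_width: 0.0
time_s: 69.05
ee_pos: [0.5805, 0.1868, 0.1834]
tool_rot: [0.305, -0.002, 0.952, 0.001]
force: [1.5, 1.4, 0.2]
gripper_width: 0.002
t 69.05 p [580.5 186.8 183.4] x [-0.814 -0.003 -0.581] y [-0.004  1.     0.002] z [ 0.581  0.004 -0.814] F [1.5 1.4 0.2] w 0.002 q [-0.07  0.52 -0.59  2.11  1.6   0.56 -0.37]
66 lean SV [[12, 232], [14, 237], [13, 234]]
66 vert SV [[109, 141], [71, 222], [34, 202]]
0 lean SV [[13, 239], [12, 239], [28, 231]]
0 vert SV [[85, 141], [115, 230], [18, 154]]
-66 lean SV [[12, 233], [14, 235], [39, 215]]
-66 vert SV [[70, 146], [121, 228], [21, 157]]
```

All three read as leaning. Now go and shut the right cover.

```bash
python3 -m inch '[{"dp":[0,-10,0],"twist":[0,4.5,0],"jaw":-1},{"dp":[0,-20,0],"twist":[0,4.5,0],"jaw":-1},{"dp":[0,-20,0],"twist":[0,4.5,0],"jaw":-1},{"dp":[0,-20,0],"twist":[0,4.5,0],"jaw":-1},{"dp":[0,-20,0],"twist":[0,4.5,0],"jaw":-1},{"dp":[0,-20,0],"twist":[0,4.5,0],"jaw":-1},{"dp":[0,-10,0],"twist":[0,4.5,0],"jaw":-1},{"dp":[0,-10,0],"twist":[0,4.3,0],"jaw":-1},{"dp":[0,0,0],"twist":[0,0,0],"jaw":0.6}]'; python3 -m inch '[{"dp":[0,-30,0],"twist":[0,0,8.15],"jaw":0.6},{"dp":[0,-30,0],"twist":[0,0,8.15],"jaw":0.6},{"dp":[0,0,0],"twist":[0,0,8.15],"jaw":0.6},{"dp":[0,0,0],"twist":[0,0,8.15],"jaw":0.6},{"dp":[0,0,0],"twist":[0,0,8.15],"jaw":0.6},{"dp":[0,0,0],"twist":[0,0,8.15],"jaw":0.6},{"dp":[0,0,0],"twist":[0,0,8.15],"jaw":0.6},{"dp":[0,0,0],"twist":[0,0,8.15],"jaw":0.6},{"dp":[0,0,0],"twist":[0,0,8.15],"jaw":0.6},{"dp":[0,0,0],"twist":[0,0,8.15],"jaw":0.6},{"dp":[0,0,0],"twist":[0,0,8.15],"jaw":0.6},{"dp":[0,0,0],"twist":[0,0,8.15],"jaw":0.6}]'; python3 -c "
from h import *
rot(82.3);go((552.1,-188.7,120),(552.1,-188.7,54))"
```

```text
time_s: 70.0
ee_pos: [0.5838, 0.0547, 0.1767]
tool_rot: [0.007, 0.005, 1.0, -0.003]
force: [0.3, -0.2, 0.4]
gripper_width: 0.152
time_s: 71.2
ee_pos: [0.5763, -0.0008, 0.1784]
tool_rot: [0.007, 0.756, 0.654, 0.004]
force: [0.4, -0.2, -0.7]
gripper_width: 0.796
rot [ 0.89  0.23 -0.55]
t 71.2 p [576.3  -0.8 178.4] x [ 0.143  0.99  -0.004] y [ 0.99  -0.143  0.015] z [ 0.015 -0.006 -1.   ] F [ 0.4 -0.2 -0.7] w 0.796 q [ 0.23  0.58 -0.42  1.72  0.3   0.9  -0.46]
-> [ 552.1 -188.7  120. ] dp [-189.2    2.1   59.2]
-> [ 552.1 -188.7   54. ] dp [-189.     1.1  125.2]
```

```bash
python3 -m inch '[{"dp":[-38,0,0],"twist":[0.9,0.2,-0.5],"jaw":0.6},{"dp":[-38,0,0],"twist":[0,0,0],"jaw":0.6},{"dp":[-38,0,0],"twist":[0,0,0],"jaw":0.6},{"dp":[-38,0,0],"twist":[0,0,0],"jaw":0.6},{"dp":[-36,1,30],"twist":[0,0,0],"jaw":0.6},{"dp":[0,0,25],"twist":[0,0,0],"jaw":0.6},{"dp":[0,0,0],"twist":[0,0,0],"jaw":0.6},{"dp":[0,0,0],"twist":[0,0,0],"jaw":0.6}]'; python3 -c "
from h import *
rot(82.3);go((552.1,-188.7,54))"
```

```text
time_s: 72.0
ee_pos: [0.5535, -0.1859, 0.1242]
tool_rot: [-0.001, 0.751, 0.66, 0.001]
force: [-0.0, -0.3, 0.3]
gripper_width: 0.803
rot [-0.01 -0.09  0.37]
t 72.0 p [ 553.5 -185.9  124.2] x [0.128 0.992 0.002] y [ 0.992 -0.128 -0.   ] z [-0.     0.002 -1.   ] F [-0.  -0.3  0.3] w 0.803 q [ 0.54  0.67 -0.4   1.73  0.34  0.81 -0.15]
-> [ 552.1 -188.7   54. ] dp [-3.1 -1.  70.2]
```

```bash
python3 -m inch '[{"dp":[-3,-1,30],"twist":[0,0,0.3],"jaw":0.6},{"dp":[0,0,38],"twist":[0,0,0],"jaw":0.6},{"dp":[0,0,0],"twist":[0,0,0],"jaw":0.6},{"dp":[0,0,0],"twist":[0,0,0],"jaw":-1},{"dp":[0,0,0],"twist":[0,0,0],"jaw":-1},{"dp":[0,0,0],"twist":[0,0,0],"jaw":-1},{"dp":[0,0,0],"twist":[0,0,0],"jaw":-1},{"dp":[0,0,0],"twist":[0,0,0],"jaw":-1},{"dp":[0,0,0],"twist":[0,0,0],"jaw":-1}]'; python3 -m inch '[{"dp":[-15,0,0],"twist":[0,0,0],"jaw":-1},{"dp":[-15,0,0],"twist":[0,0,0],"jaw":-1},{"dp":[-15,0,0],"twist":[0,0,0],"jaw":-1},{"dp":[-15,0,0],"twist":[0,0,0],"jaw":-1},{"dp":[-15,0,0],"twist":[0,0,0],"jaw":-1},{"dp":[-15,0,0],"twist":[0,0,0],"jaw":-1},{"dp":[-8,0,0],"twist":[0,0,0],"jaw":-1},{"dp":[-3,0,0],"twist":[0,0,0],"jaw":-1},{"dp":[0,0,0],"twist":[0,0,0],"jaw":-1}]'; python3 -m inch '[{"dp":[-1.5,0,0],"twist":[0,0,0],"jaw":-1},{"dp":[-1.5,0,0],"twist":[0,0,0],"jaw":-1},{"dp":[0,0,0],"twist":[0,0,0],"jaw":-1}]' | egrep 'pos|force'; python3 -m inch '[{"dp":[-1.5,0,0],"twist":[0,0,0],"jaw":-1},{"dp":[0,0,0],"twist":[0,0,0],"jaw":-1}]' | egrep 'pos|force'; python3 -m inch '[{"dp":[-1.5,0,0],"twist":[0,0,0],"jaw":-1},{"dp":[0,0,0],"twist":[0,0,0],"jaw":-1}]' | egrep 'pos|force'; python3 -c "
from h import *
go(tray(0,-114,54))"
```

```text
time_s: 72.9
ee_pos: [0.5519, -0.1905, 0.0587]
tool_rot: [0.0, 0.753, 0.658, -0.0]
force: [-4.4, 0.9, 8.2]
gripper_width: 0.215
time_s: 73.8
ee_pos: [0.5379, -0.2924, 0.0587]
tool_rot: [0.001, 0.754, 0.657, -0.001]
force: [-2.8, 0.3, 6.9]
gripper_width: 0.225
ee_pos: [0.5379, -0.293, 0.0587]
force: [-3.5, 2.6, 7.3]
ee_pos: [0.5379, -0.2931, 0.0587]
force: [-3.7, 4.9, 7.7]
ee_pos: [0.5379, -0.2931, 0.0586]
force: [-2.7, 6.9, 7.8]
t 74.5 p [ 537.9 -293.1   58.6] x [0.134 0.991 0.004] y [ 0.991 -0.134 -0.001] z [ 0.     0.004 -1.   ] F [-2.7  6.9  7.8] w 0.216 q [ 0.69  0.79 -0.38  1.69  0.4   0.74 -0.02]
-> [ 538.  -293.5   54. ] dp [-0.4  0.2  4.6]
```

The right cover is at its stop. Release, retreat clear, and make the final check with both cameras.

```bash
python3 -m inch '[{"dp":[2,0,0],"twist":[0,0,0],"jaw":0.6},{"dp":[0,0,0],"twist":[0,0,0],"jaw":0.6},{"dp":[0,0,0],"twist":[0,0,0],"jaw":0.6},{"dp":[0,0,0],"twist":[0,0,0],"jaw":0.6},{"dp":[0,0,-40],"twist":[0,0,0],"jaw":0.6},{"dp":[0,0,-40],"twist":[0,0,0],"jaw":0.6},{"dp":[-40,-10,0],"twist":[0,0,0],"jaw":0.6},{"dp":[-40,-15,0],"twist":[0,0,0],"jaw":0.6},{"dp":[-40,-20,0],"twist":[0,0,0],"jaw":0.6},{"dp":[-40,-20,0],"twist":[0,0,0],"jaw":0.6},{"dp":[-40,-20,0],"twist":[0,0,0],"jaw":0.6},{"dp":[0,0,0],"twist":[0,0,0],"jaw":0.6}]'
python3 - <<'E'
from h import *
st();leancheck('z0.png')
a=r.grab_frame("top")["color"][90:265,200:445,::-1];b=r.grab_frame("side")["color"][150:370,310:480,::-1]
a=cv2.resize(a,None,fx=1.9,fy=1.9,interpolation=2);b=cv2.resize(b,None,fx=1.9,fy=1.9,interpolation=2)
C=np.zeros((max(len(a),len(b)),a.shape[1]+b.shape[1],3),'u1');C[:len(a),:a.shape[1]]=a;C[:len(b),a.shape[1]:]=b;cv2.imwrite("pics/final.png",C);print(C.shape)
E
```

```text
time_s: 75.7
ee_pos: [0.4186, -0.4908, 0.1353]
tool_rot: [0.0, 0.758, 0.652, -0.004]
force: [-0.9, -0.3, -0.9]
gripper_width: 0.797
t 75.7 p [ 418.6 -490.8  135.3] x [ 0.15   0.989 -0.007] y [ 0.989 -0.15  -0.005] z [-0.006 -0.006 -1.   ] F [-0.9 -0.3 -0.9] w 0.797 q [ 1.07  0.74 -0.43  1.54  0.36  0.94  0.37]
66 lean SV [[14, 235], [13, 241], [13, 237]]
66 vert SV [[110, 149], [73, 224], [36, 208]]
0 lean SV [[11, 242], [12, 243], [23, 236]]
0 vert SV [[87, 146], [119, 232], [24, 161]]
-66 lean SV [[12, 237], [13, 237], [40, 222]]
-66 vert SV [[69, 147], [125, 228], [24, 162]]
(418, 789, 3)
```

View pics/final.png

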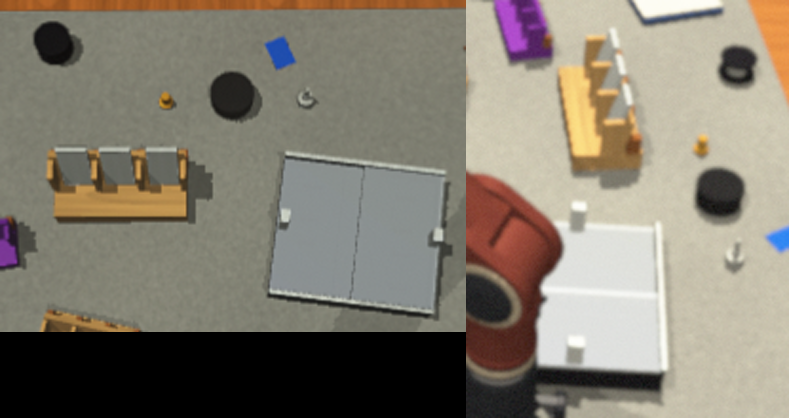

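Three plates lean in the three bays, with tops at (70,150), (114,150) and (161,150). Both covers are shut with no plates left underneath, and the jack, tin and pot stand where they were. Handing in.

```bash
python3 -c "
from rig import r
print(r.job_done())"
```

```text
the job is handed in; nothing more can be done
None
```

I slid the covers aside in turn, lifted out the three plates present (1, 2 and 3; there was no plate 4), and left them standing one to a bay on the wooden stand. Both covers are shut, and I handed the job in at about 76 s of robot time.

**Setback:** Plate 1 was standing in the middle bay when it was knocked onto the desk while the arm was elsewhere. I picked it up, laid it on the bed again and tipped it up a second time.

**Last checks:**
- **Plates:** the side camera showed all three plate tops at the leaning position, and the top view showed one plate in each bay. I did not measure their tilt angles in degrees.
- **Covers:** both were pushed to their shut stops. Position stopped changing and the force rose to about 2.5 N on the left cover and 7 N on the right. The tray showed empty through both covers.
- **Pot, tin and jack socket:** they look to be where they started in the pictures; I did not measure their shift.
- **Robot:** the arm was clear of everything at the end.

**Disagreements:** the two cameras differed by about 2 mm in y, so I worked with the average. Joint 4 came up to its 2.42 limit while tipping the second plate, so I used a smaller tilt after that.

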